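# Load the fixture carrier for the sampled order

### The arm

A 6-joint arm with a two-finger parallel gripper is mounted at the origin on the work surface. World frame = base frame: x ahead of the robot, y to its left, z up, the work surface at z = 0. Lengths are in mm, angles in degrees, forces in N, time in s.
With the tool pointing down it reaches from about 425 to 925 mm from the base axis. Payload 12.5 kg.
Tool frame: the origin (TCP) lies on the centre line of the jaws, within the pads' length; the fingertips stand 11 mm ahead of it and the grasp point (between the pads) lies 8 mm behind it; z points along the fingers, y is the line along which they close (so a half turn about z gives the same grasp; the last joint's range is limited). The gripper opens to 85 mm and grips with 20 to 120 N. Pads are 22 mm wide; open, the fingers measure 114 mm over their backs; the gripper's body (76 mm by 85 mm) begins 54 mm behind the grasp point. The pads swing forward as they close: fully open they stand 13 mm farther back than shut.
Start: joints at [-6.05, 28.126, 89.318, -0, 62.55, -6.05], TCP at [625.015, 0.021, 242.327] pointing down, gripper open.
Joint ranges: [-177.58, 177.58], [-47.91, 125.51], [2.72, 160], [-65.01, 245.01], [3.68, 167.84], [-153.87, 153.87]. Speed limits (degrees/s): [127.2, 127.2, 159.86, 180, 180, 180].

### API

Orientations are given as a 3x3 rotation matrix whose columns are the frame's x, y, z axes.
In Python, from workcell import * gives the robot as it stands.
- The arm moves only by the shell command python3 -m creep 'ROWS' [FORCE]. ROWS is JSON, a list of rows, each an object of numbers: "x", "y", "z": the shift along the world's x, y, z scaled (see below); "wx", "wy", "wz": the turn, a rotation vector about the world's x, y, z scaled (see below); "grip": the closure, from 0 (fully open) to 1 (shut). In form: [{"x": .., "y": .., "z": .., "wx": .., "wy": .., "wz": .., "grip": ..}, ...]. A call has 1 to 12 rows; each row shifts and turns the commanded pose from where the row before left it; what a row does not reach is not made up. The controller multiplies each number of a shift by 40 cm and each number of a turn by pi rad. A row lasts 1/8 s, in which the tool goes at most 62.5 mm and 10.7 degrees, less where a joint would pass 70% of its speed; a pose out of reach is approached as far as the arm can. A call with a number of a shift or a turn outside -1 to 1 is refused whole. A call with a gripper value outside its range is refused whole. The fingers move at their own pace and stop on an object; FORCE is the grip in N (left out, the last holds). Time passes only in rows, so rows that do not move let the fingers close. It gives the time, the measured TCP pose, the force, the opening and the grip force at its end, in the units of the state.
- state(): the state, without advancing time (a new reading comes with each control period).
- grab_frame(name): name is "scene" or "side" or "wrist"; returns the picture (480x640x3 uint8, red, green, blue); there is no depth.
- camera_model(name): a dict with "K" (3x3 intrinsics, pixels), "R" (3x3) and "t" (3): a world point X has camera coordinates R X + t. Camera axes: x right, y down, z forward; pixel columns grow to the right and rows downward; lengths in mm; the calibration is good to about 2 mm. A picture is of the moment at which its call begins: read the wrist's pose just before it. camera_model takes no time and is no camera call; for the wrist camera it gives the pose at the moment of the call.
- job_done(): hands the job in; it is judged then, once.
The state is a dict: "time": time; "qpos": joint angles; "joint_vel": joint speeds; "joint_efforts": joint torques, N m; "tcp_pos": TCP position; "ee_rot": TCP orientation; "force": force on the tool from outside, world axes, zero at the start; "ft_torque": the same for the moment, N m; "finger_gap": opening from 0.0 (shut) to 1.0 (fully open); "gripper_force": force on a finger pad.
Only numpy, scipy, OpenCV 4.12 (cv2) and the standard library are available. Lean on these libraries where they do the work, as an engineer would, in place of code of your own. Each camera call takes 0.05 s, during which the arm holds its last target. There are 200 camera calls.

### The job

The sample lying in the wooden order tray shows which blocks are being run, long or short: push the size slide fully home at the end whose plaque is of that length (the long or the short bar), slide the carrier's hold-down bar fully open, lay every loose block of that kind flat in a carrier bay of its own, and then slide the bar fully home over them. Lay all loose blocks of the other kind flat on the floor of the white tray, side by side, leave the samples where they are, and do not shove the wire spool, the brush or the white cup about.

Things in the scene. Friction and masses are not known exactly. Their poses are not given: they have to be found in the camera images.
- long1: loose milled aluminium block, 96 x 36 x 30 mm, with two slots milled across its top (12 mm wide, 8 mm deep); origin: centre of its underside, x along its length, y across its 36 mm width, z up. Not every start has all three.
- long2: loose milled aluminium block, 96 x 36 x 30 mm, with two slots milled across its top (12 mm wide, 8 mm deep); origin: centre of its underside, x along its length, y across its 36 mm width, z up. Not every start has all three.
- long3: loose milled aluminium block, 96 x 36 x 30 mm, with two slots milled across its top (12 mm wide, 8 mm deep); origin: centre of its underside, x along its length, y across its 36 mm width, z up. Not every start has all three.
- sample_long: fixed sample, the same shape as the long blocks (96 x 36 x 30 mm, two slots); lies in the wooden order tray or in the black tray of spare samples; stays there. Origin: centre of its underside
- short1: loose milled aluminium block, 60 x 36 x 30 mm, with one slot milled across its top (12 mm wide, 8 mm deep); origin: centre of its underside, x along its length, y across its 36 mm width, z up. Not every start has all three.
- short2: loose milled aluminium block, 60 x 36 x 30 mm, with one slot milled across its top (12 mm wide, 8 mm deep); origin: centre of its underside, x along its length, y across its 36 mm width, z up. Not every start has all three.
- short3: loose milled aluminium block, 60 x 36 x 30 mm, with one slot milled across its top (12 mm wide, 8 mm deep); origin: centre of its underside, x along its length, y across its 36 mm width, z up. Not every start has all three.
- sample_short: fixed sample, the same shape as the short blocks (60 x 36 x 30 mm, one slot); lies in the wooden order tray or in the black tray of spare samples; stays there. Origin: centre of its underside
- order_tray: shallow wooden tray, 120 x 80 x 14 mm, beyond the far side of the work area, fixed; the sample of the present order lies in it. Origin: centre of its underside
- carrier: fixed grey carrier, three bays side by side, centres at its y = -68, 0, +68 mm, x = 0. Each bay: 108 mm long (x), 46 mm wide (y), floor 6 mm above the table, ribs and end lips around it up to 12 mm (ribs 22 mm wide). Blocks lie with their length along x. Origin: under the middle bay's centre at table height; x points to where the opened bar stands, z up
- hold_bar (a joint): hold-down bar of the carrier, a steel bar across all three bays (underside 41 mm above the table) that slides along the carrier's x: 0 = home, over the middle of the bays, against its stop; 0.07 m = fully open at its other stop, clear of the bays. About 2 N of friction
- bar_grip (a point): centre of the top of the bar's black grip, 79 mm above the table; the grip is 24 mm (carrier x) by 30 mm (carrier y) and 26 mm high, on top of the bar at its middle
- size_slide (a joint): size slide: 0 to 0.10 m, grows along the slide base's y; the end stops are at 0 and 0.10. About 2 N of friction
- size_slide_top (a point): centre of the top of the size slide's black grip, 54 mm above the table; grip 28 mm (across the track, x) by 20 mm (along the track, y), 40 mm high above its 14 mm high track
- size_slide_base: fixed grey track of the size slide, 40 x 150 x 14 mm, origin at its centre at table height; the grip slides along its y
- plaque_long: fixed steel plaque at one end of the track, a bar 60 mm long across the track, 14 mm wide, 20 mm high, centre 88 mm from the track's centre: marks the end for long blocks. Which end varies
- plaque_short: the same but only 24 mm long: marks the other end, for short blocks
- clear_tray: fixed shallow white plastic tray, outside 140 (x) x 240 (y) x 16 mm, walls 4 mm, floor 4 mm above the table. Origin: centre of its underside
- spool: grey plastic wire spool, 68 mm across, 57 mm high; bystander, stays about where it is. Origin: centre of its underside
- brush: brush with wooden handle, 170 mm long; bystander, stays about where it is. Origin: centre of its underside
- screw_cup: small white plastic cup, 64 mm across, 50 mm high; bystander, stays about where it is. Origin: centre of its underside
There are look-alikes about, which are no part of the job. What is shaped like the long3 but orange or turquoise is not meant. Leave any green look-alike of the short1 alone.

How it is judged:
By the outcome, as a careful person would: the job done as asked, in the order asked, and still so for the second after the job is handed in, with the robot touching nothing.
Of long1, long2, long3 only 2 to 3 are there at a start; the rules pass over those that are not, and their reading is None.
Of short1, short2, short3 only 2 to 3 are there at a start; the rules pass over those that are not, and their reading is None.
At some moment in a run one of long1, short1, long2, short2, long3, short3 may be knocked a few centimetres aside while the robot is not near it.
Once in a run the grip may slacken for a moment while it holds something.
It also fails if it takes over 210 s, if anything falls off the work surface, if the arm or the gripper's body presses on something with over 40 N, if the wrist force passes 120 N, or if a joint passes its speed limit or range.

## Working session

There is one attempt and no reset: what is moved stays moved. The work goes in short steps, Python scripts to look and compute and a shell command to move; the robot and the scene stay as the last step left them, time stands still between calls to the robot, and variables do not carry over. Pictures are saved under pics/ and viewed, at most 16 in all, crops included, and the job is handed in when it is done.

```bash
ls; mkdir -p pics
python3 - <<'E'
from workcell import *
import cv2,numpy as np
for n in ["scene","side"]:
    im=grab_frame(n); cv2.imwrite(f"pics/{n}0.png",im[:,:,::-1]); m=camera_model(n); print(n,np.round(m["K"],1).tolist(),np.round(m["R"],3).tolist(),np.round(m["t"],1).tolist())
s=state();print(s["time"],s["tcp_pos"],np.round(s["ee_rot"],3).tolist(),s["finger_gap"])
m=camera_model("wrist");print(np.round(m["R"],3).tolist(),m["t"],m["K"])
E
```

```text
pics
scene [[482.7, 0.0, 319.7], [0.0, 482.7, 245.4], [0.0, 0.0, 1.0]] [[-0.877, 0.479, -0.023], [0.282, 0.476, -0.833], [-0.388, -0.737, -0.553]] [510.7, -107.2, 1615.3]
side [[536.2, 0.0, 327.0], [0.0, 536.2, 233.8], [0.0, 0.0, 1.0]] [[0.856, -0.516, -0.024], [-0.279, -0.423, -0.862], [0.434, 0.745, -0.506]] [-514.9, 240.2, 1186.6]
0.1 [6.24815359e+02 2.11669026e-02 2.41817042e+02] [[0.0, 1.0, -0.001], [1.0, -0.0, 0.0], [0.0, -0.001, -1.0]] 0.9992200993102831
[[1.0, 0.001, -0.002], [0.001, -0.955, 0.296], [-0.001, -0.296, -0.955]] [-624.18600005  -38.6504961   379.67236979] [[391.54855647   0.         318.71899978]
 [  0.         391.54855647 241.91957823]
 [  0.           0.           1.        ]]
```

View pics/scene0.png

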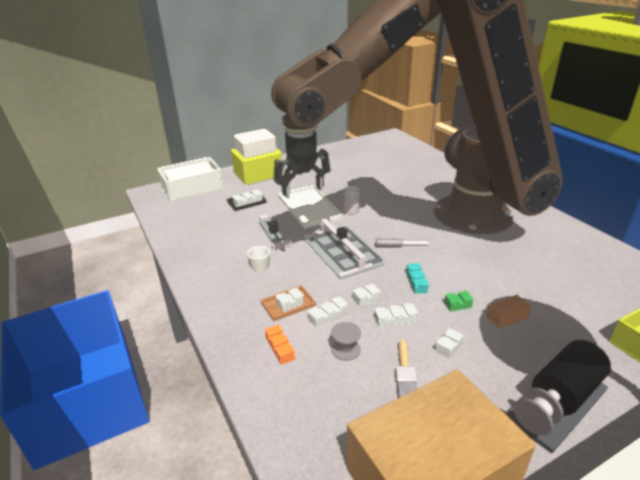

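View pics/side0.png

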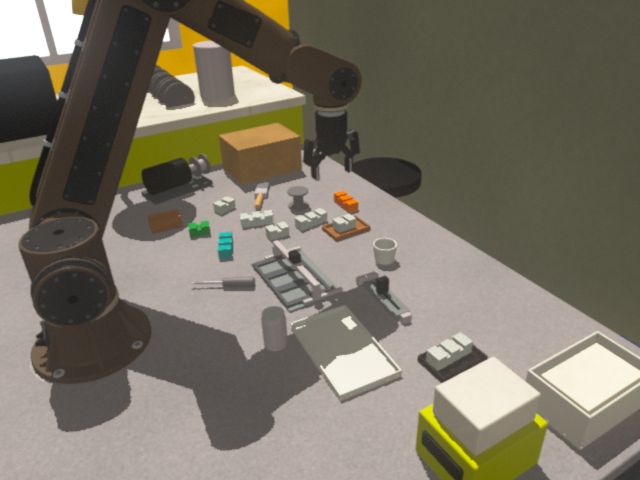

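The scene view shows a short sample (one slot) in the wooden tray at (290,299) and a long sample in the black tray at (246,199). The loose blocks are two long, at (328,310) and (395,314), and two short, at (367,294) and (450,342). The carrier is at (345,245), the slide at (270,230) and the white tray at (310,205).

```bash
cat > h.py <<'E'
from workcell import *
import cv2,numpy as np,time
def ray(m,p):
    p=np.atleast_2d(np.array(p,float)); d=np.c_[p,np.ones(len(p))]@np.linalg.inv(m["K"]).T@m["R"]
    return -m["R"].T@m["t"],d
def onz(m,p,z):
    c,d=ray(m,p); return (c+d*((z-c[2])/d[:,2])[:,None])[:,:3]
def tri(m1,p1,m2,p2):
    c1,d1=ray(m1,p1);c2,d2=ray(m2,p2);o=[]
    for a,b in zip(d1,d2):
        a=a/np.linalg.norm(a);b=b/np.linalg.norm(b)
        s=np.linalg.lstsq(np.c_[a,-b],c2-c1,rcond=None)[0]
        o.append(np.r_[(c1+s[0]*a+c2+s[1]*b)/2,np.linalg.norm(c1+s[0]*a-c2-s[1]*b)])
    return np.array(o)
def shot(tag,n="wrist"):
    m=camera_model(n); im=grab_frame(n)[:,:,::-1].copy(); cv2.imwrite(f"pics/{tag}.png",im)
    np.savez(f"pics/{tag}.npz",K=m["K"],R=m["R"],t=m["t"]); return m,im
def load(tag): return dict(np.load(f"pics/{tag}.npz")),cv2.imread(f"pics/{tag}.png")
E
python3 - <<'E'
from h import *
a=camera_model("scene");b=camera_model("side")
P=dict(L1=((328,310),(311,218)),L2=((395,314),(256,218)),S1=((367,294),(277,230)),S2=((450,342),(225,204)),order=((290,299),(345,223)),spool=((345,330),(298,190)),cup=((259,250),(385,243)),slidetop=((272,223),(382,279)),bargrip=((343,232),(295,254)),tray=((312,204),(345,350)))
for k,(p,q) in P.items(): print(k,np.round(tri(a,p,b,q)).tolist()[0], np.round(onz(a,p,20)[0]))
m,im=shot("w0")
E
```

```text
L1 [667.0, 200.0, 19.0, 1.0] [668. 201.  20.]
L2 [530.0, 294.0, 18.0, 4.0] [533. 296.  20.]
S1 [549.0, 195.0, 18.0, 1.0] [550. 197.  20.]
S2 [483.0, 435.0, 19.0, 2.0] [482. 435.  20.]
order [732.0, 116.0, 21.0, 2.0] [731. 115.  20.]
spool [689.0, 318.0, 59.0, 2.0] [668. 283.  20.]
cup [730.0, -84.0, 55.0, 1.0] [ 713. -134.   20.]
slidetop [634.0, -207.0, 50.0, 4.0] [ 617. -256.   20.]
bargrip [493.0, -23.0, 71.0, 4.0] [448. -93.  20.]
tray [443.0, -324.0, 9.0, 13.0] [ 447. -302.   20.]
```

View pics/w0.png

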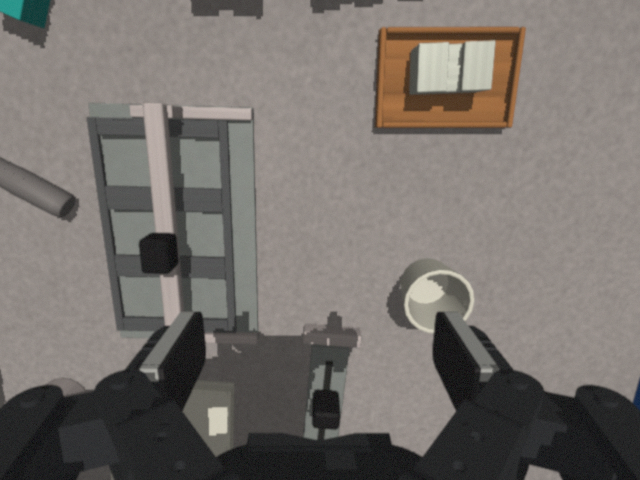

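The wrist view confirms the short sample in the wooden tray at (453,67). The carrier is at (175,220), with the bar over its bays and the wide free plate on the +x side. The slide grip is at (326,409) and the cup at (440,300). Next I move to view the slide and tray.

```bash
python3 -m creep '[{"x":-0.02,"y":-0.15,"z":0.04},{"x":-0.02,"y":-0.15,"z":0.04},{"x":-0.02,"y":-0.15,"z":0.04},{"x":-0.02,"y":-0.15,"z":0.04},{"x":-0.02,"y":-0.15,"z":0.04},{"x":-0.02,"y":-0.15,"z":0.04},{},{}]'; python3 -c "
from h import *
shot('w1')"
```

```text
invalid input at $[0]: expected keys x, y, z, wx, wy, wz, grip
```

View pics/w1.png

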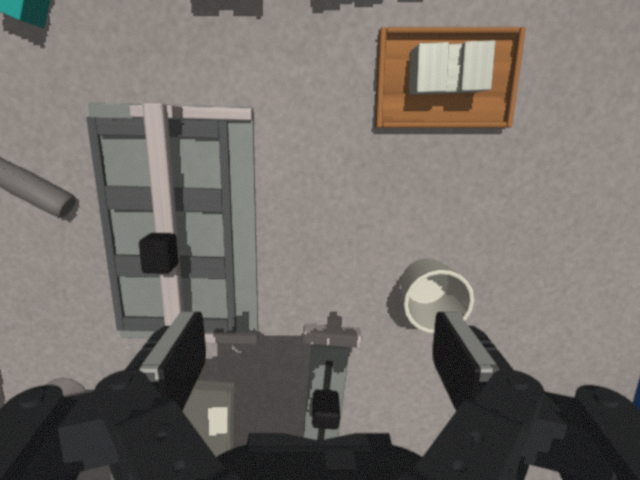

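The rows need every key, so the move was refused and the picture is unchanged. I'll write them in full.

```bash
python3 -m creep '[{"x":-0.02,"y":-0.15,"z":0.04,"wx":0,"wy":0,"wz":0,"grip":0},{"x":-0.02,"y":-0.15,"z":0.04,"wx":0,"wy":0,"wz":0,"grip":0},{"x":-0.02,"y":-0.15,"z":0.04,"wx":0,"wy":0,"wz":0,"grip":0},{"x":-0.02,"y":-0.15,"z":0.04,"wx":0,"wy":0,"wz":0,"grip":0},{"x":-0.02,"y":-0.15,"z":0.04,"wx":0,"wy":0,"wz":0,"grip":0},{"x":-0.02,"y":-0.15,"z":0.04,"wx":0,"wy":0,"wz":0,"grip":0},{"x":0,"y":0,"z":0,"wx":0,"wy":0,"wz":0,"grip":0},{"x":0,"y":0,"z":0,"wx":0,"wy":0,"wz":0,"grip":0}]'; python3 -c "
from h import *
shot('w2')"
```

```text
time: 1.2
tcp_pos: [576.9, -359.1, 337.6]
ee_rot: [[0.001, 1.0, -0.001], [1.0, -0.001, 0.001], [0.001, -0.001, -1.0]]
force: [-0.3, 0.0, -0.4]
finger_gap: 1.002
gripper_force: 0.0
```

View pics/w2.png

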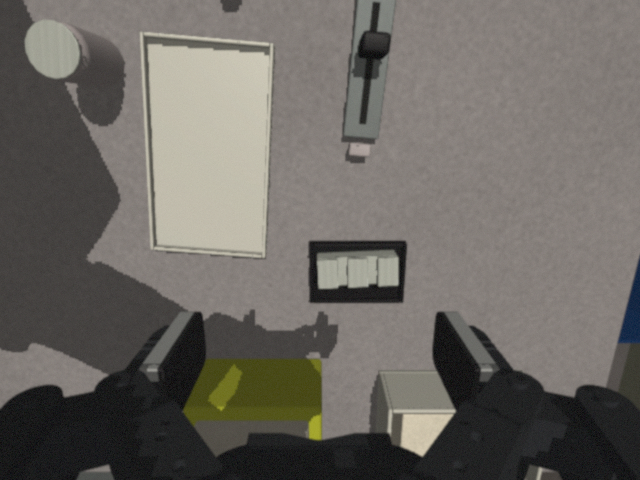

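In this view the white tray spans (142,34) to (265,257), the slide grip is at (376,42), and the short plaque is at the near (−y) end at (359,150). The long sample in the black tray is at (357,270).

Run:
```python
from h import *
m0,i0=load("w0");m2,i2=load("w2")
def blk(im,box,th=40):
    x0,y0,x1,y1=box; g=im[y0:y1,x0:x1].max(2)<th
    n,l,s,c=cv2.connectedComponentsWithStats(g.astype(np.uint8)); k=1+s[1:,4].argmax(); print(box,s[k]+np.r_[x0,y0,0,0,0],c[k]+[x0,y0])
    return c[k]+[x0,y0]
blk(i0,(300,380,350,430));blk(i2,(355,20,400,65));blk(i0,(130,225,190,285))
print("slide grip tri",np.round(tri(m0,[(326,399)],m2,[(377,40)]),1))
print("tray",np.round(onz(m2,[(142,34),(273,42),(265,257),(151,248)],16),0).tolist())
print("track end+plaque",np.round(onz(m2,[(343,137),(378,140)],14),0).tolist(),np.round(onz(m2,[(350,144),(369,144),(359,147)],20)).tolist())
print("longplaque",np.round(onz(m0,[(305,327),(360,330)],20)).tolist())
print("carrier outer",np.round(onz(m0,[(90,120),(229,121),(236,331),(117,331)],12)).tolist())
print("bar",np.round(onz(m0,[(144,104),(166,104),(166,310),(181,310)],47)).tolist())
print("grip top",np.round(onz(m0,[(158,242)],79)).tolist())
cv2.imwrite("pics/z.png",np.hstack([cv2.resize(i0[90:450,80:380],None,fx=1.6,fy=1.6),cv2.resize(i2[0:160,320:420],None,fx=3,fy=3.6)]))
```

```text
(300, 380, 350, 430) [312 389  27  41 838] [325.26133652 408.46062053]
(355, 20, 400, 65) [358  33  31  32 359] [370.27855153  52.42618384]
(130, 225, 190, 285) [ 140  234   38   39 1275] [158.82117647 252.95137255]
slide grip tri [[ 633.8 -204.4   28.     3.4]]
tray [[392.0, -197.0, 16.0], [528.0, -204.0, 16.0], [510.0, -443.0, 16.0], [372.0, -431.0, 16.0]]
track end+plaque [[604.0, -300.0, 14.0], [643.0, -304.0, 14.0]] [[611.0, -308.0, 20.0], [632.0, -308.0, 20.0], [621.0, -311.0, 20.0]]
longplaque [[610.0, -123.0, 20.0], [666.0, -127.0, 20.0]]
carrier outer [[423.0, 76.0, 12.0], [545.0, 76.0, 12.0], [538.0, -133.0, 12.0], [415.0, -133.0, 12.0]]
bar [[487.0, 88.0, 47.0], [504.0, 88.0, 47.0], [484.0, -91.0, 47.0], [497.0, -91.0, 47.0]]
grip top [[498.0, -15.0, 79.0]]
```

View pics/z.png

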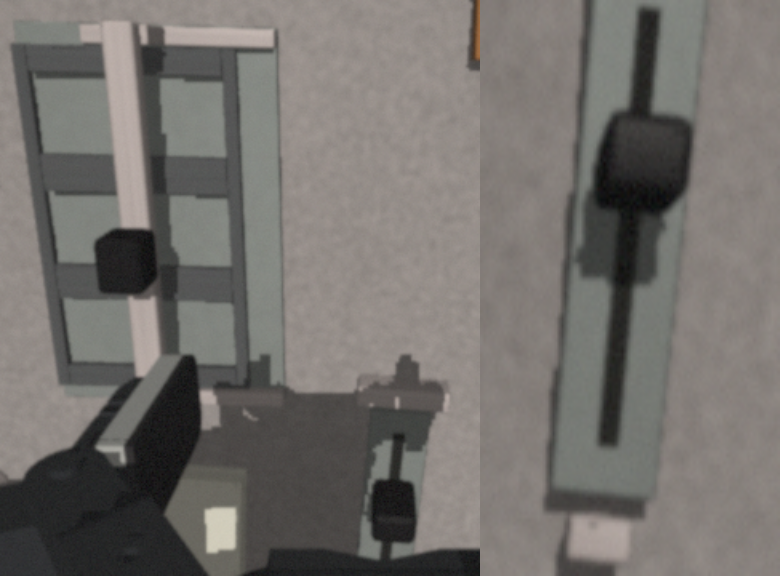

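Run:
```python
from h import *
m0,_=load("w0");m2,_=load("w2")
print(np.round(tri(m0,[(326.3,417)],m2,[(377.5,41)]),1),np.round(onz(m2,[(377.5,41)],54)),np.round(onz(m0,[(326.3,417)],54)))
# bar grip top in w0 zoom x 95-155,y228-293
print(np.round(onz(m0,[(156,251),(158,256)],79)))
print("rails",np.round(onz(m0,[(89,104),(252,109)],12)),np.round(onz(m0,[(118,334),(258,336)],12)))
```

```text
[[ 632.7 -209.    48.7    1.1]] [[ 633. -210.   54.]] [[ 632. -204.   54.]]
[[495. -23.  79.]
 [496. -27.  79.]]
rails [[424.  90.  12.]
 [566.  86.  12.]] [[ 415. -137.   12.]
 [ 561. -139.   12.]]
```

```bash
python3 -m creep '[{"x":0.028,"y":0.076,"z":-0.1,"wx":0,"wy":0,"wz":-0.006,"grip":0.3},{"x":0.028,"y":0.076,"z":-0.1,"wx":0,"wy":0,"wz":-0.006,"grip":0.3},{"x":0.028,"y":0.076,"z":-0.1,"wx":0,"wy":0,"wz":-0.006,"grip":0.3},{"x":0.028,"y":0.076,"z":-0.1,"wx":0,"wy":0,"wz":-0.006,"grip":0.3},{"x":0.028,"y":0.076,"z":-0.1,"wx":0,"wy":0,"wz":-0.006,"grip":0.3},{"x":0,"y":0,"z":0,"wx":0,"wy":0,"wz":0,"grip":0.3},{"x":0,"y":0,"z":0,"wx":0,"wy":0,"wz":0,"grip":0.3}]' 40; python3 -c "
from h import *
m,i=shot('w3')"
```

```text
time: 2.12
tcp_pos: [633.5, -206.8, 139.0]
ee_rot: [[0.092, 0.996, 0.001], [0.996, -0.092, -0.0], [-0.0, 0.001, -1.0]]
force: [0.3, 0.2, 0.4]
finger_gap: 0.7
gripper_force: 0.0
```

View pics/w3.png

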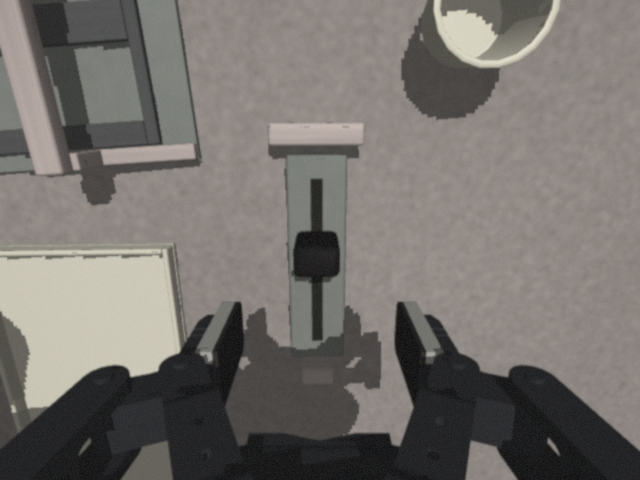

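The long plaque (318,134) is at the far end and the short plaque (317,375) at the near end, and the slide grip is at (317,256).

Run:
```python
from h import *
m,_=load("w3")
print(onz(m,[(317,264),(317,258)],54),onz(m,[(317,134)],20),onz(m,[(316,180),(317,340)],14))
m0,_=load("w0")
print(tri(m,[(317,264)],m0,[(326.3,417)]))
print(np.round(onz(m,[(22,0),(68,170),(197,157),(195,145)],53)))
```

```text
[[ 631.82592755 -211.36484733   54.        ]
 [ 632.17284282 -207.63572932   54.        ]] [[ 638.42763647 -138.93765037   20.        ]] [[ 635.0509538  -167.92436821   14.        ]
 [ 624.71175087 -286.11649236   14.        ]]
[[ 631.80650192 -216.38013559   40.2735786     1.02619167]]
[[ 501.  -62.   53.]
 [ 501. -144.   53.]
 [ 572. -144.   53.]
 [ 573. -138.   53.]]
```

```bash
python3 -m creep '[{"x":-0.003,"y":-0.007,"z":-0.1,"wx":0,"wy":0,"wz":0,"grip":0.3},{"x":0,"y":0,"z":-0.1,"wx":0,"wy":0,"wz":0,"grip":0.3},{"x":0,"y":0,"z":-0.06,"wx":0,"wy":0,"wz":0,"grip":0.3},{"x":0,"y":0,"z":0,"wx":0,"wy":0,"wz":0,"grip":1},{"x":0,"y":0,"z":0,"wx":0,"wy":0,"wz":0,"grip":1},{"x":0,"y":0,"z":0,"wx":0,"wy":0,"wz":0,"grip":1},{"x":0,"y":0,"z":0,"wx":0,"wy":0,"wz":0,"grip":1},{"x":0,"y":0,"z":0,"wx":0,"wy":0,"wz":0,"grip":1}]' 30
```

```text
time: 3.18
tcp_pos: [631.9, -210.6, 35.9]
ee_rot: [[0.094, 0.996, 0.001], [0.996, -0.094, -0.001], [-0.001, 0.001, -1.0]]
force: [-5.3, -1.6, 4.4]
finger_gap: 0.324
gripper_force: 32.7
```

```bash
python3 -m creep '[{"x":-0.0035,"y":-0.04,"z":0,"wx":0,"wy":0,"wz":0,"grip":1},{"x":-0.0035,"y":-0.04,"z":0,"wx":0,"wy":0,"wz":0,"grip":1},{"x":-0.0035,"y":-0.04,"z":0,"wx":0,"wy":0,"wz":0,"grip":1},{"x":-0.0015,"y":-0.02,"z":0,"wx":0,"wy":0,"wz":0,"grip":1},{"x":0,"y":0,"z":0,"wx":0,"wy":0,"wz":0,"grip":1}]'
```

```text
time: 3.8
tcp_pos: [626.9, -267.2, 36.0]
ee_rot: [[0.095, 0.996, 0.001], [0.996, -0.095, -0.001], [-0.001, 0.001, -1.0]]
force: [-6.1, -1.4, 4.5]
finger_gap: 0.327
gripper_force: 32.8
```

```bash
python3 -m creep '[{"x":-0.001,"y":-0.012,"z":0,"wx":0,"wy":0,"wz":0,"grip":1},{"x":-0.001,"y":-0.012,"z":0,"wx":0,"wy":0,"wz":0,"grip":1},{"x":0,"y":0,"z":0,"wx":0,"wy":0,"wz":0,"grip":1}]'
```

```text
time: 4.18
tcp_pos: [626.1, -276.3, 36.0]
ee_rot: [[0.094, 0.996, 0.001], [0.996, -0.094, -0.001], [-0.001, 0.001, -1.0]]
force: [-7.4, -1.4, 5.0]
finger_gap: 0.326
gripper_force: 32.8
```

```bash
python3 -m creep '[{"x":0,"y":-0.01,"z":0,"wx":0,"wy":0,"wz":0,"grip":1},{"x":0,"y":0,"z":0,"wx":0,"wy":0,"wz":0,"grip":1}]'
```

```text
time: 4.42
tcp_pos: [626.0, -277.1, 35.9]
ee_rot: [[0.094, 0.996, -0.001], [0.996, -0.094, 0.003], [0.003, -0.002, -1.0]]
force: [-4.5, 17.8, 9.5]
finger_gap: 0.322
gripper_force: 33.4
```

```bash
python3 -m creep '[{"x":0,"y":0,"z":0,"wx":0,"wy":0,"wz":0,"grip":0.2},{"x":0,"y":0,"z":0,"wx":0,"wy":0,"wz":0,"grip":0.2},{"x":0,"y":0,"z":0,"wx":0,"wy":0,"wz":0,"grip":0.2},{"x":0,"y":0,"z":0.15,"wx":0,"wy":0,"wz":0,"grip":0.2},{"x":0,"y":0,"z":0.15,"wx":0,"wy":0,"wz":0,"grip":0.2},{"x":-0.065,"y":0.126,"z":0,"wx":0,"wy":0,"wz":0.006,"grip":0.2},{"x":-0.065,"y":0.126,"z":0,"wx":0,"wy":0,"wz":0.006,"grip":0.2},{"x":-0.065,"y":0.126,"z":0,"wx":0,"wy":0,"wz":0.006,"grip":0.2},{"x":-0.065,"y":0.126,"z":0,"wx":0,"wy":0,"wz":0,"grip":0.2},{"x":-0.065,"y":0.126,"z":0,"wx":0,"wy":0,"wz":0,"grip":0.2},{"x":0,"y":0,"z":0,"wx":0,"wy":0,"wz":0,"grip":0.2},{"x":0,"y":0,"z":0,"wx":0,"wy":0,"wz":0,"grip":0.2}]'; python3 -c "
from h import *
m,i=shot('w4')"
```

```text
time: 5.92
tcp_pos: [497.0, -28.1, 154.5]
ee_rot: [[0.037, 0.999, 0.001], [0.999, -0.037, -0.0], [-0.0, 0.001, -1.0]]
force: [-0.3, -0.5, 0.6]
finger_gap: 0.801
gripper_force: 0.0
```

View pics/w4.png

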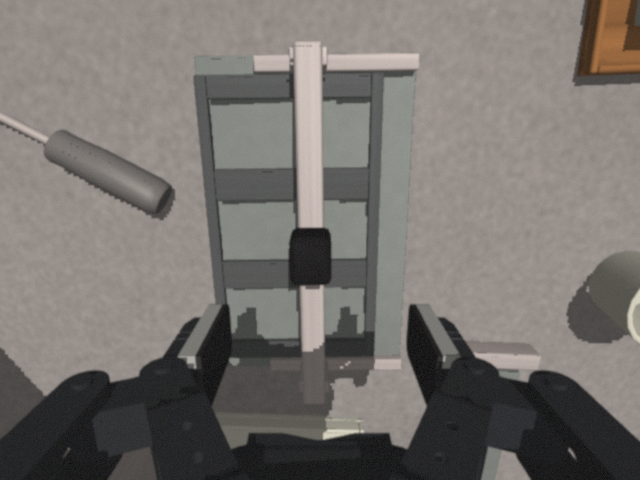

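The bar grip is at (310,256), over bays whose ribs run from (210,80) to (385,355). The bar is at home now and opens toward +x.

Run:
```python
from h import *
m,im=load("w4");m0,_=load("w0")
print("grip",np.round(onz(m,[(311,262),(311,256)],79),1), np.round(tri(m,[(311,262)],m0,[(158,255)]),1))
hsv=cv2.cvtColor(im,cv2.COLOR_BGR2HSV)
for r in (135,230): print(r,[ (c,int(v)) for c,v in zip(range(195,300,3),im[r,195:300:3].mean(1))],[ (c,int(v)) for c,v in zip(range(325,395,3),im[r,325:395:3].mean(1))])
for c in (250,350): print(c,[ (r,int(v)) for r,v in zip(range(70,300,3),im[70:300:3,c].mean(1))])
```

```text
grip [[492.5 -27.8  79. ]
 [492.6 -24.3  79. ]] [[492.2 -30.4  69.5   1.8]]
135 [(195, 141), (198, 124), (201, 86), (204, 92), (207, 88), (210, 65), (213, 124), (216, 134), (219, 136), (222, 133), (225, 135), (228, 135), (231, 135), (234, 135), (237, 136), (240, 134), (243, 135), (246, 137), (249, 136), (252, 137), (255, 138), (258, 136), (261, 137), (264, 138), (267, 137), (270, 135), (273, 136), (276, 133), (279, 137), (282, 136), (285, 136), (288, 137), (291, 131), (294, 75), (297, 156)] [(325, 136), (328, 139), (331, 138), (334, 139), (337, 140), (340, 138), (343, 140), (346, 139), (349, 143), (352, 141), (355, 139), (358, 141), (361, 141), (364, 142), (367, 139), (370, 79), (373, 95), (376, 92), (379, 92), (382, 126), (385, 138), (388, 142), (391, 145), (394, 143)]
230 [(195, 143), (198, 145), (201, 145), (204, 148), (207, 140), (210, 86), (213, 89), (216, 88), (219, 61), (222, 131), (225, 132), (228, 135), (231, 135), (234, 136), (237, 134), (240, 136), (243, 134), (246, 133), (249, 134), (252, 135), (255, 136), (258, 134), (261, 134), (264, 134), (267, 133), (270, 132), (273, 
[... 1458 characters left out ...]
, (121, 139), (124, 141), (127, 137), (130, 139), (133, 143), (136, 141), (139, 140), (142, 141), (145, 141), (148, 137), (151, 141), (154, 136), (157, 138), (160, 140), (163, 138), (166, 135), (169, 88), (172, 93), (175, 88), (178, 91), (181, 90), (184, 88), (187, 89), (190, 87), (193, 89), (196, 89), (199, 70), (202, 112), (205, 139), (208, 139), (211, 137), (214, 135), (217, 135), (220, 134), (223, 135), (226, 137), (229, 139), (232, 139), (235, 136), (238, 138), (241, 134), (244, 139), (247, 141), (250, 140), (253, 138), (256, 136), (259, 78), (262, 91), (265, 88), (268, 87), (271, 87), (274, 89), (277, 85), (280, 90), (283, 88), (286, 77), (289, 130), (292, 135), (295, 133), (298, 134)]
```

```bash
python3 - <<'E'
from h import *
m,im=load("w4")
a=onz(m,[(250,168),(250,198.5),(250,260),(250,286.5),(350,168),(350,198),(350,259),(350,286)],12)
print(np.round(a,1).tolist())
b=onz(m,[(209,135),(370,135),(218,230),(367,230)],12); print(np.round(b,1).tolist())
print("ctr mid bay",a.mean(0), b.mean(0))
E
python3 -m creep '[{"x":-0.01,"y":0,"z":-0.1,"wx":0,"wy":0,"wz":0,"grip":0.2},{"x":0,"y":0,"z":-0.1,"wx":0,"wy":0,"wz":0,"grip":0.2},{"x":0,"y":0,"z":-0.015,"wx":0,"wy":0,"wz":0,"grip":0.2},{"x":0,"y":0,"z":0,"wx":0,"wy":0,"wz":0,"grip":1},{"x":0,"y":0,"z":0,"wx":0,"wy":0,"wz":0,"grip":1},{"x":0,"y":0,"z":0,"wx":0,"wy":0,"wz":0,"grip":1},{"x":0,"y":0,"z":0,"wx":0,"wy":0,"wz":0,"grip":1},{"x":0,"y":0,"z":0,"wx":0,"wy":0,"wz":0,"grip":1},{"x":0,"y":0,"z":0,"wx":0,"wy":0,"wz":0,"grip":1}]'
```

```text
[[451.0, 18.3, 12.0], [449.1, -3.0, 12.0], [445.0, -49.1, 12.0], [443.2, -70.4, 12.0], [520.1, 15.8, 12.0], [519.9, -5.2, 12.0], [519.3, -51.1, 12.0], [519.0, -72.8, 12.0]]
[[425.3, 41.3, 12.0], [533.9, 37.3, 12.0], [423.9, -25.2, 12.0], [531.9, -29.2, 12.0]]
ctr mid bay [483.32026613 -27.20893765  12.        ] [478.73859879   6.03718086  12.        ]
time: 7.1
tcp_pos: [492.9, -28.0, 69.4]
ee_rot: [[0.037, 0.999, 0.002], [0.999, -0.037, -0.001], [-0.001, 0.002, -1.0]]
force: [-1.1, -2.0, 6.4]
finger_gap: 0.274
gripper_force: 31.5
```

```bash
python3 -m creep '[{"x":0.04,"y":-0.0015,"z":0,"wx":0,"wy":0,"wz":0,"grip":1},{"x":0.04,"y":-0.0015,"z":0,"wx":0,"wy":0,"wz":0,"grip":1},{"x":0.03,"y":-0.001,"z":0,"wx":0,"wy":0,"wz":0,"grip":1},{"x":0.012,"y":-0.0005,"z":0,"wx":0,"wy":0,"wz":0,"grip":1},{"x":0.01,"y":0,"z":0,"wx":0,"wy":0,"wz":0,"grip":1},{"x":0,"y":0,"z":0,"wx":0,"wy":0,"wz":0,"grip":1}]'
```

```text
time: 7.85
tcp_pos: [546.0, -29.4, 69.5]
ee_rot: [[0.037, 0.999, 0.003], [0.999, -0.037, -0.0], [-0.0, 0.003, -1.0]]
force: [0.8, 2.3, 4.0]
finger_gap: 0.275
gripper_force: 31.2
```

```bash
python3 -m creep '[{"x":0.01,"y":0,"z":0,"wx":0,"wy":0,"wz":0,"grip":1},{"x":0,"y":0,"z":0,"wx":0,"wy":0,"wz":0,"grip":1}]'
```

```text
time: 8.1
tcp_pos: [548.6, -29.4, 69.5]
ee_rot: [[0.037, 0.999, -0.001], [0.999, -0.037, -0.0], [-0.0, -0.0, -1.0]]
force: [-6.9, -0.2, 10.0]
finger_gap: 0.271
gripper_force: 31.8
```

```bash
python3 -m creep '[{"x":0.008,"y":0,"z":0,"wx":0,"wy":0,"wz":0,"grip":1},{"x":0,"y":0,"z":0,"wx":0,"wy":0,"wz":0,"grip":1}]'
```

```text
time: 8.35
tcp_pos: [548.7, -29.4, 69.3]
ee_rot: [[0.036, 0.999, -0.008], [0.999, -0.036, 0.0], [0.0, -0.008, -1.0]]
force: [-22.7, -3.5, 20.2]
finger_gap: 0.273
gripper_force: 33.7
```

```bash
python3 -m creep '[{"x":0,"y":0,"z":0,"wx":0,"wy":0,"wz":0,"grip":0.2},{"x":0,"y":0,"z":0,"wx":0,"wy":0,"wz":0,"grip":0.2},{"x":0,"y":0,"z":0,"wx":0,"wy":0,"wz":0,"grip":0.2},{"x":0,"y":0,"z":0.15,"wx":0,"wy":0,"wz":0,"grip":0.2},{"x":0,"y":0.08,"z":0.12,"wx":0,"wy":0,"wz":0,"grip":0},{"x":0,"y":0.09,"z":0.12,"wx":0,"wy":0,"wz":0,"grip":0},{"x":0,"y":0.09,"z":0.12,"wx":0,"wy":0,"wz":0,"grip":0},{"x":0,"y":0.09,"z":0.08,"wx":0,"wy":0,"wz":0.006,"grip":0},{"x":0,"y":0.05,"z":0,"wx":0,"wy":0,"wz":0.006,"grip":0},{"x":0,"y":0,"z":0,"wx":0,"wy":0,"wz":0,"grip":0},{"x":0,"y":0,"z":0,"wx":0,"wy":0,"wz":0,"grip":0}]'; python3 -c "
from h import *
m,i=shot('w5')"
```

```text
time: 9.72
tcp_pos: [552.1, 129.8, 302.9]
ee_rot: [[0.0, 1.0, -0.002], [1.0, -0.0, -0.0], [-0.0, -0.002, -1.0]]
force: [-0.3, -0.4, 0.2]
finger_gap: 0.999
gripper_force: 0.0
```

View pics/w5.png

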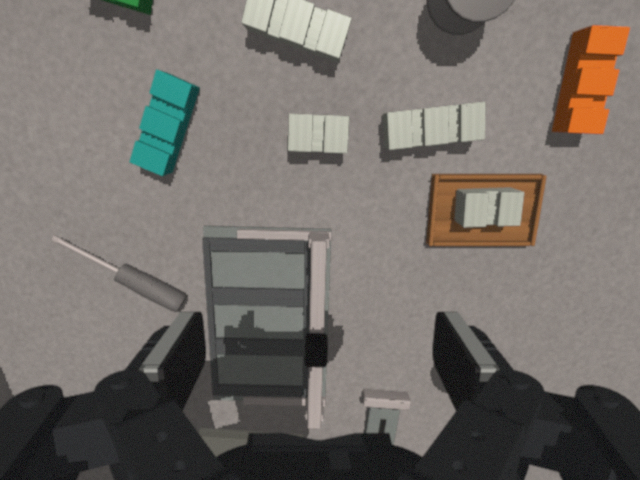

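The bar now stands fully open. Loose blocks in view are a short at (318,133), a long at (436,127) and a long at (297,22). I take a second vantage to triangulate and see the other short block.

```bash
python3 -m creep '[{"x":-0.02,"y":0.1,"z":0,"wx":0,"wy":0,"wz":0,"grip":0},{"x":-0.02,"y":0.1,"z":0,"wx":0,"wy":0,"wz":0,"grip":0},{"x":-0.02,"y":0.1,"z":0,"wx":0,"wy":0,"wz":0,"grip":0},{"x":-0.02,"y":0.1,"z":0,"wx":0,"wy":0,"wz":0,"grip":0},{"x":0,"y":0,"z":0,"wx":0,"wy":0,"wz":0,"grip":0},{"x":0,"y":0,"z":0,"wx":0,"wy":0,"wz":0,"grip":0}]'
cat >> h.py <<'E'
def blocks(m,im,z=30,tag=None,ymin=130,lim=360):
    hsv=cv2.cvtColor(im,cv2.COLOR_BGR2HSV)
    k=((hsv[:,:,2]>170)&(hsv[:,:,1]<50)).astype(np.uint8); k[lim:]=0
    k=cv2.morphologyEx(k,cv2.MORPH_CLOSE,np.ones((7,7)))
    out=[]
    for c in cv2.findContours(k,cv2.RETR_EXTERNAL,cv2.CHAIN_APPROX_NONE)[0]:
        if cv2.contourArea(c)<300: continue
        p=onz(m,c[:,0,:],z); r=cv2.minAreaRect(p[:,:2].astype(np.float32))
        (cx,cy),(w,h),_=r; b=cv2.boxPoints(r); e=max((b[1]-b[0],b[2]-b[1]),key=np.linalg.norm)
        ang=(np.degrees(np.arctan2(e[1],e[0]))+90)%180-90
        x,y,ww,hh=cv2.boundingRect(c); M=cv2.moments(c)
        out.append(dict(c=(round(cx,1),round(cy,1)),L=round(max(w,h)),W=round(min(w,h)),ang=round(ang,1),px=(round(M["m10"]/M["m00"],1),round(M["m01"]/M["m00"],1)),cut=x<2 or y<2 or x+ww>637))
    return out
E
python3 - <<'E'
from h import *
shot('w6')
for t in("w5","w6"):
    m,im=load(t);print(t,-m["R"].T@m["t"])
    for b in blocks(m,im): print(b)
E
```

```text
time: 10.52
tcp_pos: [520.5, 289.6, 303.6]
ee_rot: [[0.001, 1.0, -0.001], [1.0, -0.001, -0.001], [-0.001, -0.001, -1.0]]
force: [-0.9, -0.4, 0.1]
finger_gap: 1.001
gripper_force: 0.0
w5 [552.14000437 205.84898137 434.21993339]
{'c': (550.2, 28.9), 'L': 103, 'W': 12, 'ang': np.float32(88.8), 'px': (317.8, 283.2), 'cut': False}
{'c': (501.5, 89.0), 'L': 74, 'W': 6, 'ang': np.float32(-1.5), 'px': (272.0, 234.3), 'cut': False}
{'c': (735.0, 117.6), 'L': 58, 'W': 35, 'ang': np.float32(1.7), 'px': (493.4, 208.4), 'cut': False}
{'c': (550.4, 194.3), 'L': 58, 'W': 35, 'ang': np.float32(-2.6), 'px': (317.9, 132.6), 'cut': False}
{'c': (667.3, 201.5), 'L': 94, 'W': 35, 'ang': np.float32(6.3), 'px': (436.5, 124.9), 'cut': False}
{'c': (530.2, 295.0), 'L': 95, 'W': 38, 'ang': np.float32(-18.1), 'px': (299.3, 22.7), 'cut': True}
w6 [520.43874628 365.61945448 434.87304745]
{'c': (740.3, 118.2), 'L': 48, 'W': 37, 'ang': np.float32(0.1), 'px': (511.5, 340.9), 'cut': False}
{'c': (551.0, 195.5), 'L': 57, 'W': 36, 'ang': np.float32(-2.1), 'px': (346.4, 280.1), 'cut': False}
{'c': (667.7, 203.2), 'L': 93, 'W': 37, 'ang': np.float32(6.1), 'px': (451.7, 273.5), 'cut': False}
{'c': (530.6, 295.1), 'L': 94, 'W': 34, 'ang': np.float32(-18.0), 'px': (328.3, 191.0), 'cut': False}
{'c': (481.6, 432.8), 'L': 59, 'W': 36, 'ang': np.float32(20.7), 'px': (278.1, 44.5), 'cut': False}
{'c': (618.7, 456.9), 'L': 36, 'W': 34, 'ang': np.float32(-30.3), 'px': (426.0, 18.3), 'cut': True}
```

View pics/w6.png

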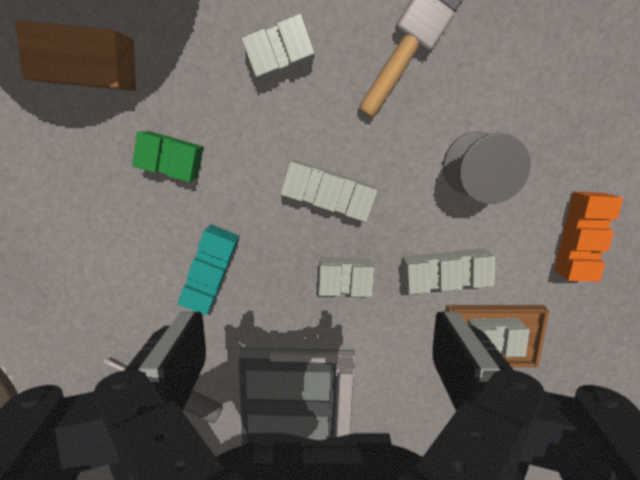

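Two views agree with tops at z≈30. There are exactly four loose blocks: shorts at (346,280) and (278,45), longs at (330,191) and (450,273). The spool is at (490,165) and the brush at (390,75). First I pick short S1.

```bash
python3 -m creep '[{"x":0.0084,"y":-0.0263,"z":-0.05,"wx":0,"wy":0,"wz":-0.057,"grip":0.1},{"x":0.0084,"y":-0.0263,"z":-0.05,"wx":0,"wy":0,"wz":-0.057,"grip":0.1},{"x":0.0084,"y":-0.0263,"z":-0.05,"wx":0,"wy":0,"wz":-0.057,"grip":0.1},{"x":0.0084,"y":-0.0263,"z":-0.05,"wx":0,"wy":0,"wz":-0.057,"grip":0.1},{"x":0.0084,"y":-0.0263,"z":-0.05,"wx":0,"wy":0,"wz":-0.057,"grip":0.1},{"x":0.0084,"y":-0.0263,"z":-0.05,"wx":0,"wy":0,"wz":-0.057,"grip":0.1},{"x":0.0084,"y":-0.0263,"z":-0.05,"wx":0,"wy":0,"wz":-0.057,"grip":0.1},{"x":0.0084,"y":-0.0263,"z":-0.05,"wx":0,"wy":0,"wz":-0.057,"grip":0.1},{"x":0.0084,"y":-0.0263,"z":-0.05,"wx":0,"wy":0,"wz":-0.057,"grip":0.1},{"x":0,"y":0,"z":0,"wx":0,"wy":0,"wz":0,"grip":0.1},{"x":0,"y":0,"z":0,"wx":0,"wy":0,"wz":0,"grip":0.1}]' 60
python3 - <<'E'
from h import *
m,im=shot('w7')
for b in blocks(m,im): print(b)
E
```

```text
time: 11.95
tcp_pos: [550.9, 195.4, 124.9]
ee_rot: [[0.999, -0.038, 0.001], [-0.038, -0.999, 0.0], [0.001, -0.0, -1.0]]
force: [0.3, -0.1, 0.2]
finger_gap: 0.904
gripper_force: 0.0
{'c': (497.5, 309.1), 'L': 26, 'W': 22, 'ang': np.float32(72.6), 'px': (145.1, 331.6), 'cut': False}
{'c': (543.7, 288.9), 'L': 66, 'W': 36, 'ang': np.float32(-18.0), 'px': (168.4, 263.1), 'cut': False}
{'c': (550.8, 193.8), 'L': 57, 'W': 35, 'ang': np.float32(-2.3), 'px': (318.1, 240.0), 'cut': False}
{'c': (654.0, 199.6), 'L': 67, 'W': 35, 'ang': np.float32(6.2), 'px': (303.8, 64.4), 'cut': True}
```

```bash
python3 -m creep '[{"x":0,"y":-0.002,"z":-0.11,"wx":0,"wy":0,"wz":0,"grip":0.1},{"x":0,"y":0,"z":-0.11,"wx":0,"wy":0,"wz":0,"grip":0.1},{"x":0,"y":0,"z":-0.047,"wx":0,"wy":0,"wz":0,"grip":0.1},{"x":0,"y":0,"z":0,"wx":0,"wy":0,"wz":0,"grip":0.1},{"x":0,"y":0,"z":0,"wx":0,"wy":0,"wz":0,"grip":1},{"x":0,"y":0,"z":0,"wx":0,"wy":0,"wz":0,"grip":1},{"x":0,"y":0,"z":0,"wx":0,"wy":0,"wz":0,"grip":1},{"x":0,"y":0,"z":0,"wx":0,"wy":0,"wz":0,"grip":1},{"x":0,"y":0,"z":0,"wx":0,"wy":0,"wz":0,"grip":1},{"x":0,"y":0,"z":0,"wx":0,"wy":0,"wz":0,"grip":1}]' 60
```

```text
time: 13.25
tcp_pos: [551.1, 195.1, 18.9]
ee_rot: [[0.999, -0.041, 0.002], [-0.041, -0.999, 0.0], [0.002, -0.0, -1.0]]
force: [-2.0, -1.0, 8.5]
finger_gap: 0.408
gripper_force: 60.4
```

```bash
python3 -m creep '[{"x":0,"y":0,"z":0.08,"wx":0,"wy":0,"wz":0,"grip":1},{"x":0,"y":0,"z":0.1,"wx":0,"wy":0,"wz":0,"grip":1},{"x":0,"y":0,"z":0.07,"wx":0,"wy":0,"wz":0,"grip":1},{"x":0,"y":0,"z":0,"wx":0,"wy":0,"wz":0,"grip":1}]'
```

```text
time: 13.75
tcp_pos: [551.3, 195.2, 119.6]
ee_rot: [[0.999, -0.041, 0.004], [-0.041, -0.999, 0.001], [0.004, -0.001, -1.0]]
force: [-0.5, -0.7, -2.1]
finger_gap: 0.402
gripper_force: 60.7
```

```bash
python3 -m creep '[{"x":-0.032,"y":-0.121,"z":0,"wx":0,"wy":0,"wz":0,"grip":1},{"x":-0.032,"y":-0.121,"z":0,"wx":0,"wy":0,"wz":0,"grip":1},{"x":-0.032,"y":-0.121,"z":0,"wx":0,"wy":0,"wz":0,"grip":1},{"x":-0.032,"y":-0.121,"z":0,"wx":0,"wy":0,"wz":0,"grip":1},{"x":-0.032,"y":-0.121,"z":0,"wx":0,"wy":0,"wz":0,"grip":1},{"x":-0.032,"y":-0.121,"z":0,"wx":0,"wy":0,"wz":0,"grip":1},{"x":0,"y":0,"z":0,"wx":0,"wy":0,"wz":0,"grip":1},{"x":0,"y":0,"z":0,"wx":0,"wy":0,"wz":0,"grip":1}]'
python3 - <<'E'
from h import *
m,im=shot('w8')
E
```

```text
time: 14.75
tcp_pos: [473.4, -95.3, 116.7]
ee_rot: [[0.999, -0.042, -0.001], [-0.042, -0.999, 0.0], [-0.001, -0.0, -1.0]]
force: [-1.0, 0.2, -2.4]
finger_gap: 0.406
gripper_force: 60.8
```

View pics/w8.png

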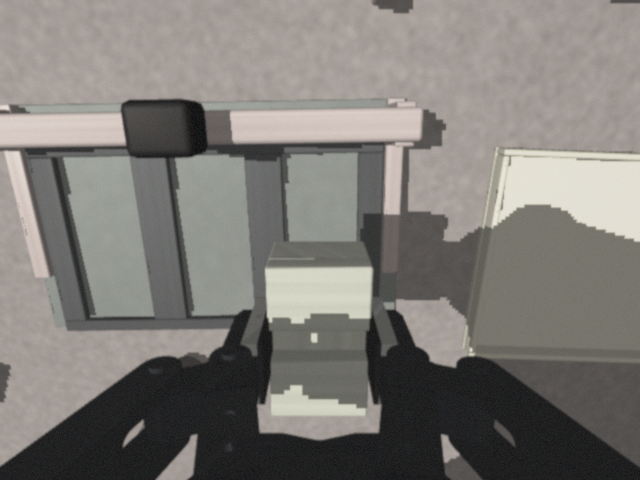

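The held block sits squarely over the −y bay, whose floor spans columns 286–357. The white tray starts at column 470.

Run:
```python
from h import *
m,im=load('w8')
g=im.mean(2)
for r in (165,185,205,220): print(r,[(c,int(g[r,c])) for c in list(range(276,296,2))+list(range(348,366,2))])
print(np.round(onz(m,[(286,185),(357,185)],6),1),np.round(onz(m,[(320,156)],12),1))
print("tray near edges z16",np.round(onz(m,[(499,148),(468,355)],16)))
```

```text
165 [(276, 105), (278, 107), (280, 80), (282, 69), (284, 79), (286, 91), (288, 137), (290, 145), (292, 148), (294, 150), (348, 145), (350, 146), (352, 147), (354, 144), (356, 141), (358, 95), (360, 96), (362, 96), (364, 100)]
185 [(276, 104), (278, 104), (280, 97), (282, 64), (284, 94), (286, 146), (288, 147), (290, 146), (292, 149), (294, 148), (348, 150), (350, 150), (352, 146), (354, 148), (356, 140), (358, 96), (360, 96), (362, 98), (364, 99)]
205 [(276, 101), (278, 104), (280, 98), (282, 75), (284, 72), (286, 100), (288, 145), (290, 151), (292, 145), (294, 145), (348, 147), (350, 143), (352, 145), (354, 146), (356, 135), (358, 94), (360, 99), (362, 99), (364, 99)]
220 [(276, 102), (278, 105), (280, 102), (282, 85), (284, 68), (286, 78), (288, 127), (290, 149), (292, 146), (294, 147), (348, 150), (350, 148), (352, 146), (354, 150), (356, 125), (358, 88), (360, 98), (362, 93), (364, 57)]
[[ 511.2  -76.1    6. ]
 [ 509.4 -120.1    6. ]] [[528.5 -97.9  12. ]]
tray near edges z16 [[ 529. -201.   16.]
 [ 392. -193.   16.]]
```

```bash
python3 -m creep '[{"x":0.006,"y":-0.002,"z":-0.08,"wx":0,"wy":0,"wz":0,"grip":1},{"x":0,"y":0,"z":-0.08,"wx":0,"wy":0,"wz":0,"grip":1},{"x":0,"y":0,"z":-0.05,"wx":0,"wy":0,"wz":0,"grip":1},{"x":0,"y":0,"z":-0.014,"wx":0,"wy":0,"wz":0,"grip":1},{"x":0,"y":0,"z":0,"wx":0,"wy":0,"wz":0,"grip":1}]'
```

```text
time: 15.42
tcp_pos: [476.3, -95.6, 27.8]
ee_rot: [[0.999, -0.04, -0.0], [-0.04, -0.999, 0.0], [-0.0, -0.0, -1.0]]
force: [1.6, 0.5, -1.4]
finger_gap: 0.407
gripper_force: 60.8
```

```bash
python3 -m creep '[{"x":0,"y":0,"z":-0.006,"wx":0,"wy":0,"wz":0,"grip":1},{"x":0,"y":0,"z":0,"wx":0,"wy":0,"wz":0,"grip":1},{"x":0,"y":0,"z":0,"wx":0,"wy":0,"wz":0,"grip":0.4},{"x":0,"y":0,"z":0,"wx":0,"wy":0,"wz":0,"grip":0.4},{"x":0,"y":0,"z":0,"wx":0,"wy":0,"wz":0,"grip":0.4},{"x":0,"y":0,"z":0.08,"wx":0,"wy":0,"wz":0,"grip":0.4},{"x":0,"y":0,"z":0.12,"wx":0,"wy":0,"wz":0,"grip":0.2},{"x":0,"y":0,"z":0.12,"wx":0,"wy":0,"wz":0,"grip":0.2},{"x":0,"y":0,"z":0,"wx":0,"wy":0,"wz":0,"grip":0.2}]'
python3 - <<'E'
from h import *
m,im=shot('w9')
for b in blocks(m,im,z=36): print(b)
E
```

```text
time: 16.55
tcp_pos: [477.3, -96.6, 156.3]
ee_rot: [[0.999, -0.041, 0.006], [-0.041, -0.999, -0.002], [0.006, 0.002, -1.0]]
force: [0.1, 0.6, -0.3]
finger_gap: 0.798
gripper_force: 0.0
{'c': (421.5, -196.9), 'L': 23, 'W': 18, 'ang': np.float32(-2.3), 'px': (461.2, 310.6), 'cut': False}
{'c': (475.9, -95.5), 'L': 58, 'W': 35, 'ang': np.float32(-2.3), 'px': (317.4, 239.0), 'cut': False}
{'c': (499.6, -251.5), 'L': 122, 'W': 55, 'ang': np.float32(87.4), 'px': (555.7, 188.2), 'cut': True}
{'c': (526.9, 42.6), 'L': 98, 'W': 96, 'ang': np.float32(-70.1), 'px': (72.7, 152.1), 'cut': True}
{'c': (523.2, -97.7), 'L': 98, 'W': 81, 'ang': np.float32(81.6), 'px': (336.6, 143.9), 'cut': False}
{'c': (611.2, -133.8), 'L': 12, 'W': 11, 'ang': np.float32(-2.3), 'px': (375.1, 11.2), 'cut': True}
```

```bash
python3 -m creep '[{"x":0.001,"y":0.1324,"z":0,"wx":0,"wy":0,"wz":0.0128,"grip":0.2},{"x":0.001,"y":0.1324,"z":0,"wx":0,"wy":0,"wz":0.0128,"grip":0.2},{"x":0.001,"y":0.1324,"z":0,"wx":0,"wy":0,"wz":0.0128,"grip":0.2},{"x":0.001,"y":0.1324,"z":0,"wx":0,"wy":0,"wz":0.0128,"grip":0.1},{"x":0.001,"y":0.1324,"z":0,"wx":0,"wy":0,"wz":0.0128,"grip":0.1},{"x":0.001,"y":0.1324,"z":0,"wx":0,"wy":0,"wz":0.0128,"grip":0.1},{"x":0.001,"y":0.1324,"z":0,"wx":0,"wy":0,"wz":0.0128,"grip":0.1},{"x":0.001,"y":0.1324,"z":0,"wx":0,"wy":0,"wz":0.0128,"grip":0.1},{"x":0.001,"y":0.1324,"z":0,"wx":0,"wy":0,"wz":0.0128,"grip":0.1},{"x":0.001,"y":0.1324,"z":0,"wx":0,"wy":0,"wz":0.0128,"grip":0.1},{"x":0,"y":0,"z":0,"wx":0,"wy":0,"wz":0,"grip":0.1},{"x":0,"y":0,"z":0,"wx":0,"wy":0,"wz":0,"grip":0.1}]'
python3 - <<'E'
from h import *
m,im=shot('w10')
for b in blocks(m,im): print(b)
E
```

```text
time: 18.1
tcp_pos: [479.6, 432.7, 151.7]
ee_rot: [[0.935, 0.354, -0.002], [0.354, -0.935, -0.002], [-0.003, 0.001, -1.0]]
force: [-0.4, -0.2, -0.5]
finger_gap: 0.898
gripper_force: 0.0
{'c': (481.7, 433.2), 'L': 58, 'W': 35, 'ang': np.float32(19.7), 'px': (319.5, 232.0), 'cut': False}
{'c': (531.6, 296.7), 'L': 94, 'W': 39, 'ang': np.float32(-17.8), 'px': (539.7, 232.5), 'cut': False}
{'c': (608.5, 454.5), 'L': 46, 'W': 24, 'ang': np.float32(-69.2), 'px': (363.2, 16.3), 'cut': True}
```

```bash
python3 -m creep '[{"x":0.005,"y":0,"z":-0.12,"wx":0,"wy":0,"wz":0,"grip":0.1},{"x":0,"y":0,"z":-0.12,"wx":0,"wy":0,"wz":0,"grip":0.1},{"x":0,"y":0,"z":-0.09,"wx":0,"wy":0,"wz":0,"grip":0.1},{"x":0,"y":0,"z":0,"wx":0,"wy":0,"wz":0,"grip":0.1},{"x":0,"y":0,"z":0,"wx":0,"wy":0,"wz":0,"grip":0.1}]'
```

```text
time: 18.77
tcp_pos: [482.9, 433.1, 22.7]
ee_rot: [[0.936, 0.353, 0.001], [0.353, -0.936, 0.001], [0.001, -0.0, -1.0]]
force: [0.5, -0.1, 0.4]
finger_gap: 0.899
gripper_force: 0.0
```

```bash
python3 -m creep '[{"x":-0.002,"y":0,"z":-0.009,"wx":0,"wy":0,"wz":0,"grip":0.1},{"x":0,"y":0,"z":0,"wx":0,"wy":0,"wz":0,"grip":1},{"x":0,"y":0,"z":0,"wx":0,"wy":0,"wz":0,"grip":1},{"x":0,"y":0,"z":0,"wx":0,"wy":0,"wz":0,"grip":1},{"x":0,"y":0,"z":0,"wx":0,"wy":0,"wz":0,"grip":1},{"x":0,"y":0,"z":0,"wx":0,"wy":0,"wz":0,"grip":1},{"x":0,"y":0,"z":0,"wx":0,"wy":0,"wz":0,"grip":1}]'
```

```text
time: 19.65
tcp_pos: [481.6, 433.6, 18.5]
ee_rot: [[0.935, 0.354, 0.001], [0.354, -0.935, 0.001], [0.001, -0.0, -1.0]]
force: [-0.9, 0.2, 6.7]
finger_gap: 0.403
gripper_force: 61.2
```

```bash
python3 -m creep '[{"x":0,"y":0,"z":0.08,"wx":0,"wy":0,"wz":0,"grip":1},{"x":0,"y":0,"z":0.1,"wx":0,"wy":0,"wz":0,"grip":1},{"x":0,"y":0,"z":0.07,"wx":0,"wy":0,"wz":0,"grip":1},{"x":0,"y":0,"z":0,"wx":0,"wy":0,"wz":0,"grip":1}]'
```

```text
time: 20.15
tcp_pos: [481.9, 433.9, 119.7]
ee_rot: [[0.935, 0.354, 0.003], [0.354, -0.935, 0.002], [0.003, -0.001, -1.0]]
force: [0.9, 0.0, -2.0]
finger_gap: 0.408
gripper_force: 60.3
```

```bash
python3 -m creep '[{"x":0,"y":-0.109,"z":0,"wx":0,"wy":0,"wz":-0.0141,"grip":1},{"x":0,"y":-0.109,"z":0,"wx":0,"wy":0,"wz":-0.0141,"grip":1},{"x":0,"y":-0.109,"z":0,"wx":0,"wy":0,"wz":-0.0141,"grip":1},{"x":0,"y":-0.109,"z":0,"wx":0,"wy":0,"wz":-0.0141,"grip":1},{"x":0,"y":-0.109,"z":0,"wx":0,"wy":0,"wz":-0.0141,"grip":1},{"x":0,"y":-0.109,"z":0,"wx":0,"wy":0,"wz":-0.0141,"grip":1},{"x":0,"y":-0.109,"z":0,"wx":0,"wy":0,"wz":-0.0141,"grip":1},{"x":0,"y":-0.109,"z":0,"wx":0,"wy":0,"wz":-0.0141,"grip":1},{"x":0,"y":-0.109,"z":0,"wx":0,"wy":0,"wz":-0.0141,"grip":1},{"x":0,"y":0,"z":0,"wx":0,"wy":0,"wz":0,"grip":1},{"x":0,"y":0,"z":0,"wx":0,"wy":0,"wz":0,"grip":1}]'
python3 - <<'E'
from h import *
m,im=shot('w11')
g=im.mean(2)
for r in (165,185,205):
    print(r,[(c,int(g[r,c])) for c in list(range(270,310,3))+list(range(336,372,3))])
# held block: its silhouette in image, bright blob below
for b in blocks(m,im,z=120,lim=430): print(b)
E
```

```text
time: 21.52
tcp_pos: [481.0, 41.1, 117.1]
ee_rot: [[0.999, -0.038, -0.001], [-0.038, -0.999, 0.0], [-0.001, -0.0, -1.0]]
force: [-0.4, 1.0, -1.9]
finger_gap: 0.411
gripper_force: 60.4
165 [(270, 105), (273, 104), (276, 103), (279, 104), (282, 67), (285, 79), (288, 102), (291, 162), (294, 162), (297, 159), (300, 158), (303, 159), (306, 160), (309, 160), (336, 158), (339, 159), (342, 160), (345, 160), (348, 157), (351, 156), (354, 156), (357, 152), (360, 97), (363, 102), (366, 101), (369, 99)]
185 [(270, 105), (273, 107), (276, 103), (279, 103), (282, 83), (285, 78), (288, 77), (291, 153), (294, 157), (297, 154), (300, 157), (303, 157), (306, 156), (309, 154), (336, 157), (339, 156), (342, 153), (345, 153), (348, 153), (351, 154), (354, 152), (357, 146), (360, 99), (363, 102), (366, 101), (369, 102)]
205 [(270, 103), (273, 103), (276, 100), (279, 104), (282, 97), (285, 75), (288, 144), (291, 152), (294, 158), (297, 156), (300, 159), (303, 158), (306, 156), (309, 156), (336, 153), (339, 154), (342, 155), (345, 155), (348, 154), (351, 152), (354, 156), (357, 140), (360, 99), (363, 100), 
[... 621 characters left out ...]
lse}
{'c': (554.3, 94.5), 'L': 16, 'W': 6, 'ang': np.float32(59.4), 'px': (144.1, 133.8), 'cut': False}
{'c': (535.7, -45.4), 'L': 47, 'W': 38, 'ang': np.float32(11.6), 'px': (593.5, 150.5), 'cut': True}
{'c': (562.0, -36.7), 'L': 8, 'W': 7, 'ang': np.float32(-25.1), 'px': (563.9, 90.1), 'cut': False}
{'c': (563.8, -2.2), 'L': 11, 'W': 10, 'ang': np.float32(-27.2), 'px': (451.2, 86.1), 'cut': False}
{'c': (565.9, -49.4), 'L': 20, 'W': 8, 'ang': np.float32(77.9), 'px': (612.5, 72.6), 'cut': True}
{'c': (568.5, -21.9), 'L': 25, 'W': 18, 'ang': np.float32(87.9), 'px': (518.7, 75.0), 'cut': False}
{'c': (537.6, 50.3), 'L': 106, 'W': 95, 'ang': np.float32(-0.3), 'px': (271.5, 133.3), 'cut': True}
```

```bash
python3 -m creep '[{"x":0,"y":-0.003,"z":-0.08,"wx":0,"wy":0,"wz":0,"grip":1},{"x":0,"y":0,"z":-0.08,"wx":0,"wy":0,"wz":0,"grip":1},{"x":0,"y":0,"z":-0.05,"wx":0,"wy":0,"wz":0,"grip":1},{"x":0,"y":0,"z":-0.014,"wx":0,"wy":0,"wz":0,"grip":1},{"x":0,"y":0,"z":0,"wx":0,"wy":0,"wz":0,"grip":1},{"x":0,"y":0,"z":-0.006,"wx":0,"wy":0,"wz":0,"grip":1},{"x":0,"y":0,"z":0,"wx":0,"wy":0,"wz":0,"grip":1}]'
```

```text
time: 22.45
tcp_pos: [481.6, 39.8, 26.2]
ee_rot: [[0.999, -0.037, 0.001], [-0.037, -0.999, -0.0], [0.001, 0.0, -1.0]]
force: [-0.3, 0.3, -1.9]
finger_gap: 0.404
gripper_force: 60.4
```

```bash
python3 -m creep '[{"x":0,"y":0,"z":-0.004,"wx":0,"wy":0,"wz":0,"grip":1},{"x":0,"y":0,"z":0,"wx":0,"wy":0,"wz":0,"grip":1},{"x":0,"y":0,"z":0,"wx":0,"wy":0,"wz":0,"grip":0.4},{"x":0,"y":0,"z":0,"wx":0,"wy":0,"wz":0,"grip":0.4},{"x":0,"y":0,"z":0,"wx":0,"wy":0,"wz":0,"grip":0.4},{"x":0,"y":0,"z":0.08,"wx":0,"wy":0,"wz":0,"grip":0.4},{"x":0,"y":0,"z":0.12,"wx":0,"wy":0,"wz":0,"grip":0.2},{"x":0,"y":0,"z":0.12,"wx":0,"wy":0,"wz":0,"grip":0.2},{"x":0,"y":0,"z":0,"wx":0,"wy":0,"wz":0,"grip":0.2}]'
python3 - <<'E'
from h import *
m,im=shot('w12')
for b in blocks(m,im,z=36): print(b)
E
```

```text
time: 23.58
tcp_pos: [482.5, 39.8, 155.1]
ee_rot: [[0.999, -0.037, 0.006], [-0.037, -0.999, -0.0], [0.006, 0.0, -1.0]]
force: [0.4, -0.0, 0.2]
finger_gap: 0.8
gripper_force: 0.0
{'c': (495.2, -95.9), 'L': 35, 'W': 19, 'ang': np.float32(87.9), 'px': (527.0, 212.2), 'cut': False}
{'c': (481.2, 40.3), 'L': 59, 'W': 35, 'ang': np.float32(-2.0), 'px': (318.3, 239.7), 'cut': False}
{'c': (514.6, 37.3), 'L': 111, 'W': 96, 'ang': np.float32(87.9), 'px': (303.6, 150.5), 'cut': False}
{'c': (539.3, -107.5), 'L': 92, 'W': 74, 'ang': np.float32(58.8), 'px': (565.1, 142.1), 'cut': True}
{'c': (611.9, -125.1), 'L': 12, 'W': 11, 'ang': np.float32(87.9), 'px': (601.4, 11.0), 'cut': True}
{'c': (618.9, 212.9), 'L': 22, 'W': 18, 'ang': np.float32(5.6), 'px': (11.5, 23.1), 'cut': True}
```

View pics/w12.png

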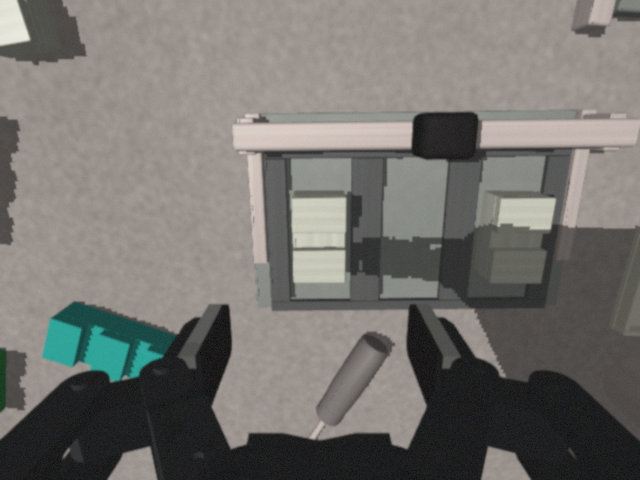

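Both short blocks lie flat in the outer bays, at (320,238) and (515,238), with the bar grip at (445,135). Now I close the bar.

```bash
python3 -m creep '[{"x":0.083,"y":-0.086,"z":0,"wx":0,"wy":0,"wz":0,"grip":0.2},{"x":0.083,"y":-0.087,"z":0,"wx":0,"wy":0,"wz":0,"grip":0.2},{"x":0,"y":0,"z":-0.1,"wx":0,"wy":0,"wz":0,"grip":0.2},{"x":0,"y":0,"z":-0.1,"wx":0,"wy":0,"wz":0,"grip":0.2},{"x":0,"y":0,"z":-0.01,"wx":0,"wy":0,"wz":0,"grip":0.2},{"x":0,"y":0,"z":0,"wx":0,"wy":0,"wz":0,"grip":0.2}]' 30
```

```text
time: 24.38
tcp_pos: [547.7, -29.4, 68.1]
ee_rot: [[0.999, -0.037, -0.001], [-0.037, -0.999, 0.0], [-0.001, -0.0, -1.0]]
force: [0.1, 0.6, 0.2]
finger_gap: 0.801
gripper_force: 0.0
```

```bash
python3 -m creep '[{"x":0,"y":0,"z":0,"wx":0,"wy":0,"wz":0,"grip":1},{"x":0,"y":0,"z":0,"wx":0,"wy":0,"wz":0,"grip":1},{"x":0,"y":0,"z":0,"wx":0,"wy":0,"wz":0,"grip":1},{"x":0,"y":0,"z":0,"wx":0,"wy":0,"wz":0,"grip":1},{"x":0,"y":0,"z":0,"wx":0,"wy":0,"wz":0,"grip":1},{"x":0,"y":0,"z":0,"wx":0,"wy":0,"wz":0,"grip":1}]'
```

```text
time: 25.12
tcp_pos: [548.2, -30.2, 69.5]
ee_rot: [[0.999, -0.037, 0.002], [-0.037, -0.999, -0.001], [0.002, 0.001, -1.0]]
force: [-3.0, -7.4, 7.2]
finger_gap: 0.345
gripper_force: 30.5
```

```bash
python3 -m creep '[{"x":-0.04,"y":0.0015,"z":0,"wx":0,"wy":0,"wz":0,"grip":1},{"x":-0.04,"y":0.0015,"z":0,"wx":0,"wy":0,"wz":0,"grip":1},{"x":-0.04,"y":0.0015,"z":0,"wx":0,"wy":0,"wz":0,"grip":1},{"x":-0.04,"y":0.0015,"z":0,"wx":0,"wy":0,"wz":0,"grip":1},{"x":-0.012,"y":0.0005,"z":0,"wx":0,"wy":0,"wz":0,"grip":1},{"x":0,"y":0,"z":0,"wx":0,"wy":0,"wz":0,"grip":1}]'
```

```text
time: 25.88
tcp_pos: [479.7, -28.3, 69.5]
ee_rot: [[0.999, -0.037, 0.003], [-0.037, -0.999, -0.002], [0.003, 0.002, -1.0]]
force: [-2.1, -16.3, 8.3]
finger_gap: 0.343
gripper_force: 31.9
```

```bash
python3 -m creep '[{"x":-0.008,"y":0,"z":0,"wx":0,"wy":0,"wz":0,"grip":1},{"x":0,"y":0,"z":0,"wx":0,"wy":0,"wz":0,"grip":1}]'
```

```text
time: 26.12
tcp_pos: [478.1, -28.3, 69.5]
ee_rot: [[0.999, -0.037, 0.007], [-0.037, -0.999, -0.002], [0.007, 0.002, -1.0]]
force: [5.7, -14.4, 2.2]
finger_gap: 0.34
gripper_force: 31.5
```

```bash
python3 -m creep '[{"x":-0.008,"y":-0.002,"z":0,"wx":0,"wy":0,"wz":0,"grip":1},{"x":0,"y":0,"z":0,"wx":0,"wy":0,"wz":0,"grip":1}]'
```

```text
time: 26.38
tcp_pos: [477.7, -28.5, 69.6]
ee_rot: [[0.999, -0.037, 0.013], [-0.037, -0.999, -0.002], [0.013, 0.002, -1.0]]
force: [20.1, -0.3, -7.0]
finger_gap: 0.344
gripper_force: 31.4
```

```bash
python3 -m creep '[{"x":0,"y":0,"z":0,"wx":0,"wy":0,"wz":0,"grip":0.3},{"x":0,"y":0,"z":0,"wx":0,"wy":0,"wz":0,"grip":0.3},{"x":0,"y":0,"z":0,"wx":0,"wy":0,"wz":0,"grip":0.3},{"x":0,"y":0,"z":0.12,"wx":0,"wy":0,"wz":0,"grip":0.3},{"x":0,"y":0,"z":0.1,"wx":0,"wy":0,"wz":0,"grip":0.3},{"x":0.02,"y":0.135,"z":0,"wx":0,"wy":0,"wz":-0.015,"grip":0.1},{"x":0.02,"y":0.135,"z":0,"wx":0,"wy":0,"wz":-0.015,"grip":0.1},{"x":0.02,"y":0.135,"z":0,"wx":0,"wy":0,"wz":-0.015,"grip":0.1},{"x":0.025,"y":0.135,"z":0,"wx":0,"wy":0,"wz":-0.015,"grip":0.1},{"x":0.025,"y":0.135,"z":0,"wx":0,"wy":0,"wz":-0.015,"grip":0.1},{"x":0.025,"y":0.135,"z":0,"wx":0,"wy":0,"wz":-0.013,"grip":0.1},{"x":0,"y":0,"z":0,"wx":0,"wy":0,"wz":0,"grip":0.1}]'
python3 - <<'E'
from h import *
m,im=shot('w13')
for b in blocks(m,im): print(b)
E
```

```text
time: 27.88
tcp_pos: [526.2, 299.4, 155.7]
ee_rot: [[0.952, -0.306, -0.0], [-0.306, -0.952, 0.0], [-0.0, -0.0, -1.0]]
force: [-0.1, -0.7, -0.3]
finger_gap: 0.903
gripper_force: 0.0
{'c': (530.6, 294.4), 'L': 94, 'W': 35, 'ang': np.float32(-18.1), 'px': (324.1, 222.1), 'cut': False}
{'c': (620.4, 450.3), 'L': 36, 'W': 33, 'ang': np.float32(-32.2), 'px': (54.1, 170.2), 'cut': False}
{'c': (634.6, 228.4), 'L': 51, 'W': 35, 'ang': np.float32(6.8), 'px': (378.1, 37.8), 'cut': True}
```

```bash
python3 -m creep '[{"x":0.01,"y":-0.01,"z":-0.12,"wx":0,"wy":0,"wz":0,"grip":0.1},{"x":0,"y":-0.002,"z":-0.12,"wx":0,"wy":0,"wz":0,"grip":0.1},{"x":0,"y":0,"z":-0.103,"wx":0,"wy":0,"wz":0,"grip":0.1},{"x":0,"y":0,"z":0,"wx":0,"wy":0,"wz":0,"grip":0.1},{"x":0,"y":0,"z":0,"wx":0,"wy":0,"wz":0,"grip":0.1}]' 60
```

```text
time: 28.55
tcp_pos: [531.2, 291.2, 20.4]
ee_rot: [[0.951, -0.309, 0.001], [-0.309, -0.951, 0.0], [0.001, -0.001, -1.0]]
force: [0.6, -0.7, 0.3]
finger_gap: 0.901
gripper_force: 0.0
```

```bash
python3 -m creep '[{"x":0,"y":0.008,"z":-0.004,"wx":0,"wy":0,"wz":0,"grip":0.1},{"x":0,"y":0,"z":0,"wx":0,"wy":0,"wz":0,"grip":1},{"x":0,"y":0,"z":0,"wx":0,"wy":0,"wz":0,"grip":1},{"x":0,"y":0,"z":0,"wx":0,"wy":0,"wz":0,"grip":1},{"x":0,"y":0,"z":0,"wx":0,"wy":0,"wz":0,"grip":1},{"x":0,"y":0,"z":0,"wx":0,"wy":0,"wz":0,"grip":1},{"x":0,"y":0,"z":0,"wx":0,"wy":0,"wz":0,"grip":1},{"x":0,"y":0,"z":0.08,"wx":0,"wy":0,"wz":0,"grip":1},{"x":0,"y":0,"z":0.12,"wx":0,"wy":0,"wz":0,"grip":1},{"x":0,"y":0,"z":0.1,"wx":0,"wy":0,"wz":0,"grip":1},{"x":0,"y":0,"z":0,"wx":0,"wy":0,"wz":0,"grip":1}]'
```

```text
time: 29.92
tcp_pos: [531.4, 295.2, 140.2]
ee_rot: [[0.951, -0.309, 0.005], [-0.309, -0.951, 0.002], [0.004, -0.003, -1.0]]
force: [-0.3, -0.4, -2.4]
finger_gap: 0.408
gripper_force: 60.9
```

```bash
python3 -m creep '[{"x":-0.019,"y":-0.1373,"z":0,"wx":0,"wy":0,"wz":0.0076,"grip":1},{"x":-0.019,"y":-0.1373,"z":0,"wx":0,"wy":0,"wz":0.0076,"grip":1},{"x":-0.019,"y":-0.1373,"z":0,"wx":0,"wy":0,"wz":0.0076,"grip":1},{"x":-0.019,"y":-0.1373,"z":0,"wx":0,"wy":0,"wz":0.0076,"grip":1},{"x":-0.019,"y":-0.1373,"z":0,"wx":0,"wy":0,"wz":0.0076,"grip":1},{"x":-0.019,"y":-0.1373,"z":0,"wx":0,"wy":0,"wz":0.0076,"grip":1},{"x":-0.019,"y":-0.1373,"z":0,"wx":0,"wy":0,"wz":0.0076,"grip":1},{"x":-0.019,"y":-0.1373,"z":0,"wx":0,"wy":0,"wz":0.0076,"grip":1},{"x":-0.019,"y":-0.1373,"z":0,"wx":0,"wy":0,"wz":0.0076,"grip":1},{"x":-0.019,"y":-0.1373,"z":0,"wx":0,"wy":0,"wz":0.0076,"grip":1},{"x":0,"y":0,"z":0,"wx":0,"wy":0,"wz":0,"grip":1},{"x":0,"y":0,"z":0,"wx":0,"wy":0,"wz":0,"grip":1}]'
python3 - <<'E'
from h import *
shot('w14')
E
```

```text
time: 31.42
tcp_pos: [453.9, -254.0, 136.3]
ee_rot: [[0.997, -0.076, -0.002], [-0.076, -0.997, 0.001], [-0.002, -0.001, -1.0]]
force: [0.6, 0.4, -2.2]
finger_gap: 0.408
gripper_force: 61.1
```

View pics/w14.png

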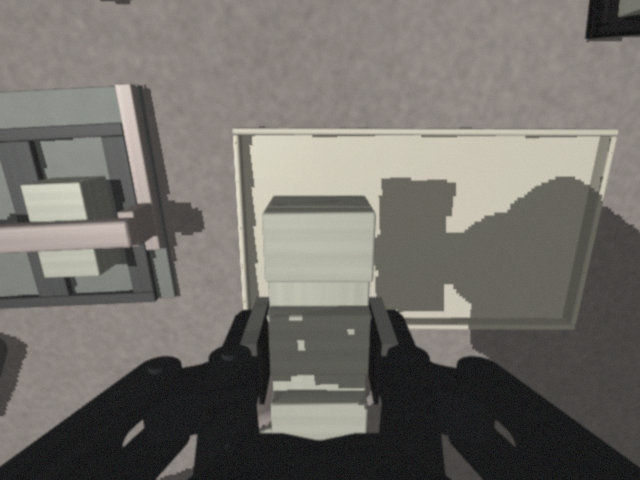

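The held long block is over the left end of the white tray (236,131)–(575,327). The bar is home over the short block at left (60,230).

Run:
```python
from h import *
m,_=load('w14');m2,_=load('w2')
P=[(236,131),(616,132),(575,327),(245,325)]
print(np.round(onz(m,P,16),1).tolist(), np.round(onz(m,P,16).mean(0),1))
print(np.round(tri(m,P,m2,[(273,42),(265,257),(151,248),(142,34)]),1).tolist())
```

```text
[[526.3, -207.6, 16.0], [508.2, -441.8, 16.0], [373.0, -432.8, 16.0], [392.2, -195.5, 16.0]] [ 449.9 -319.4   16. ]
[[525.6, -200.3, -13.8, 2.5], [508.9, -444.0, 12.5, 2.1], [374.6, -430.1, 19.7, 1.5], [394.2, -197.1, 20.1, 1.1]]
```

```bash
python3 -m creep '[{"x":0,"y":0,"z":-0.1,"wx":0,"wy":0,"wz":0,"grip":1},{"x":0,"y":0,"z":-0.1,"wx":0,"wy":0,"wz":0,"grip":1},{"x":0,"y":0,"z":-0.06,"wx":0,"wy":0,"wz":0,"grip":1},{"x":0,"y":0,"z":-0.02,"wx":0,"wy":0,"wz":0,"grip":1},{"x":0,"y":0,"z":0,"wx":0,"wy":0,"wz":0,"grip":1},{"x":0,"y":0,"z":0,"wx":0,"wy":0,"wz":0,"grip":1}]'
```

```text
time: 32.22
tcp_pos: [455.0, -254.3, 26.3]
ee_rot: [[0.997, -0.074, 0.001], [-0.074, -0.997, -0.001], [0.001, 0.001, -1.0]]
force: [-0.3, 0.3, -1.7]
finger_gap: 0.41
gripper_force: 61.0
```

```bash
python3 -m creep '[{"x":0,"y":0,"z":-0.008,"wx":0,"wy":0,"wz":0,"grip":1},{"x":0,"y":0,"z":0,"wx":0,"wy":0,"wz":0,"grip":1},{"x":0,"y":0,"z":0,"wx":0,"wy":0,"wz":0,"grip":0.4},{"x":0,"y":0,"z":0,"wx":0,"wy":0,"wz":0,"grip":0.4},{"x":0,"y":0,"z":0,"wx":0,"wy":0,"wz":0,"grip":0.4},{"x":0,"y":0,"z":0.08,"wx":0,"wy":0,"wz":0,"grip":0.4},{"x":0,"y":0,"z":0.15,"wx":0,"wy":0,"wz":0,"grip":0.2},{"x":0,"y":0,"z":0.15,"wx":0,"wy":0,"wz":0,"grip":0.2},{"x":0,"y":0,"z":0,"wx":0,"wy":0,"wz":0,"grip":0.2}]'; python3 -c "
from h import *
shot('w15')"; python3 -m creep '[{"x":0.0486,"y":0.126,"z":0.02,"wx":0,"wy":0,"wz":0.006,"grip":0.1},{"x":0.0486,"y":0.126,"z":0.02,"wx":0,"wy":0,"wz":0.006,"grip":0.1},{"x":0.0486,"y":0.126,"z":0.02,"wx":0,"wy":0,"wz":0.006,"grip":0.1},{"x":0.0486,"y":0.126,"z":0.02,"wx":0,"wy":0,"wz":0.006,"grip":0.1},{"x":0.0486,"y":0.126,"z":0.02,"wx":0,"wy":0,"wz":0.006,"grip":0.1},{"x":0.0486,"y":0.126,"z":0.02,"wx":0,"wy":0,"wz":0.006,"grip":0.1},{"x":0.0486,"y":0.126,"z":0.02,"wx":0,"wy":0,"wz":0.006,"grip":0.1},{"x":0.0486,"y":0.126,"z":0.02,"wx":0,"wy":0,"wz":0.006,"grip":0.1},{"x":0.0486,"y":0.126,"z":0.02,"wx":0,"wy":0,"wz":0.01,"grip":0.1},{"x":0,"y":0,"z":0,"wx":0,"wy":0,"wz":0,"grip":0.1},{"x":0,"y":0,"z":0,"wx":0,"wy":0,"wz":0,"grip":0.1}]'
python3 - <<'E'
from h import *
m,im=shot('w16')
for b in blocks(m,im): print(b)
E
```

```text
time: 33.35
tcp_pos: [455.8, -255.3, 178.3]
ee_rot: [[0.997, -0.075, 0.006], [-0.075, -0.997, -0.005], [0.007, 0.004, -1.0]]
force: [-0.1, 0.9, -0.7]
finger_gap: 0.799
gripper_force: 0.0
time: 34.78
tcp_pos: [628.9, 198.9, 244.3]
ee_rot: [[0.994, 0.107, -0.003], [0.107, -0.994, -0.001], [-0.003, 0.001, -1.0]]
force: [-0.5, -1.1, -0.6]
finger_gap: 0.896
gripper_force: 0.0
{'c': (624.0, 450.2), 'L': 35, 'W': 33, 'ang': np.float32(-31.4), 'px': (35.3, 181.9), 'cut': False}
{'c': (656.1, 230.4), 'L': 94, 'W': 35, 'ang': np.float32(6.9), 'px': (286.9, 170.3), 'cut': False}
{'c': (733.4, 117.2), 'L': 59, 'W': 37, 'ang': np.float32(1.5), 'px': (431.5, 93.3), 'cut': False}
```

```bash
python3 -m creep '[{"x":0.034,"y":0.04,"z":-0.11,"wx":0,"wy":0,"wz":0.004,"grip":0.35},{"x":0.034,"y":0.039,"z":-0.11,"wx":0,"wy":0,"wz":0,"grip":0.35},{"x":0,"y":0,"z":-0.08,"wx":0,"wy":0,"wz":0,"grip":0.35},{"x":0,"y":0,"z":0,"wx":0,"wy":0,"wz":0,"grip":0.35},{"x":0,"y":0,"z":0,"wx":0,"wy":0,"wz":0,"grip":0.35}]'
python3 - <<'E'
from h import *
m,im=shot('w17')
for b in blocks(m,im): print(b)
E
```

```text
time: 35.45
tcp_pos: [657.2, 230.0, 127.5]
ee_rot: [[0.993, 0.118, 0.001], [0.118, -0.993, 0.0], [0.001, -0.0, -1.0]]
force: [-0.1, 0.0, -0.2]
finger_gap: 0.652
gripper_force: 0.0
{'c': (656.0, 230.2), 'L': 94, 'W': 35, 'ang': np.float32(6.9), 'px': (317.1, 242.0), 'cut': False}
{'c': (733.1, 117.0), 'L': 60, 'W': 40, 'ang': np.float32(2.0), 'px': (534.9, 143.0), 'cut': False}
```

```bash
python3 -m creep '[{"x":-0.002,"y":0,"z":-0.12,"wx":0,"wy":0,"wz":0,"grip":0.35},{"x":0,"y":0,"z":-0.12,"wx":0,"wy":0,"wz":0,"grip":0.35},{"x":0,"y":0,"z":-0.032,"wx":0,"wy":0,"wz":0,"grip":0.35},{"x":0,"y":0,"z":0,"wx":0,"wy":0,"wz":0,"grip":0.35},{"x":0,"y":0,"z":0,"wx":0,"wy":0,"wz":0,"grip":0.35}]'
```

```text
time: 36.12
tcp_pos: [657.0, 231.0, 19.8]
ee_rot: [[0.993, 0.119, 0.003], [0.119, -0.993, 0.001], [0.003, -0.0, -1.0]]
force: [-0.0, -0.9, 0.1]
finger_gap: 0.648
gripper_force: 0.0
```

```bash
python3 -m creep '[{"x":0,"y":0,"z":-0.003,"wx":0,"wy":0,"wz":0,"grip":1},{"x":0,"y":0,"z":0,"wx":0,"wy":0,"wz":0,"grip":1},{"x":0,"y":0,"z":0,"wx":0,"wy":0,"wz":0,"grip":1},{"x":0,"y":0,"z":0,"wx":0,"wy":0,"wz":0,"grip":1},{"x":0,"y":0,"z":0,"wx":0,"wy":0,"wz":0,"grip":1},{"x":0,"y":0,"z":0,"wx":0,"wy":0,"wz":0,"grip":1},{"x":0,"y":0,"z":0.08,"wx":0,"wy":0,"wz":0,"grip":1},{"x":0,"y":0,"z":0.12,"wx":0,"wy":0,"wz":0,"grip":1},{"x":0,"y":0,"z":0.12,"wx":0,"wy":0,"wz":0,"grip":1},{"x":0,"y":0,"z":0,"wx":0,"wy":0,"wz":0,"grip":1}]'
python3 - <<'E'
from h import *
m,im=load('w15')
for b in blocks(m,im,z=34): print(b)
E
```

```text
time: 37.38
tcp_pos: [657.3, 231.2, 148.8]
ee_rot: [[0.993, 0.119, 0.007], [0.119, -0.993, 0.002], [0.007, -0.001, -1.0]]
force: [0.8, -1.2, -2.7]
finger_gap: 0.412
gripper_force: 60.8
{'c': (478.6, -91.9), 'L': 84, 'W': 67, 'ang': np.float32(52.8), 'px': (96.4, 218.1), 'cut': False}
{'c': (454.7, -314.9), 'L': 224, 'W': 130, 'ang': np.float32(85.5), 'px': (378.4, 204.0), 'cut': False}
{'c': (522.8, -149.1), 'L': 67, 'W': 8, 'ang': np.float32(-1.6), 'px': (156.1, 142.5), 'cut': False}
```

```bash
python3 -m creep '[{"x":-0.0473,"y":-0.1275,"z":0,"wx":0,"wy":0,"wz":-0.0056,"grip":1},{"x":-0.0473,"y":-0.1275,"z":0,"wx":0,"wy":0,"wz":-0.0056,"grip":1},{"x":-0.0473,"y":-0.1275,"z":0,"wx":0,"wy":0,"wz":-0.0056,"grip":1},{"x":-0.0473,"y":-0.1275,"z":0,"wx":0,"wy":0,"wz":-0.0056,"grip":1},{"x":-0.0473,"y":-0.1275,"z":0,"wx":0,"wy":0,"wz":-0.0056,"grip":1},{"x":-0.0473,"y":-0.1275,"z":0,"wx":0,"wy":0,"wz":-0.0056,"grip":1},{"x":-0.0473,"y":-0.1275,"z":0,"wx":0,"wy":0,"wz":-0.0056,"grip":1},{"x":-0.0473,"y":-0.1275,"z":0,"wx":0,"wy":0,"wz":-0.0056,"grip":1},{"x":-0.0473,"y":-0.1275,"z":0,"wx":0,"wy":0,"wz":-0.0056,"grip":1},{"x":-0.0473,"y":-0.1275,"z":0,"wx":0,"wy":0,"wz":-0.0056,"grip":1},{"x":-0.0473,"y":-0.1275,"z":0,"wx":0,"wy":0,"wz":-0.0056,"grip":1},{"x":0,"y":0,"z":0,"wx":0,"wy":0,"wz":0,"grip":1}]'; python3 -m creep '[{"x":0,"y":0,"z":0,"wx":0,"wy":0,"wz":0,"grip":1}]'; python3 -c "
from h import *
shot('w18')"
```

```text
time: 38.88
tcp_pos: [446.1, -333.0, 143.2]
ee_rot: [[0.997, -0.078, -0.001], [-0.078, -0.997, 0.0], [-0.001, -0.0, -1.0]]
force: [-0.2, 0.4, -3.0]
finger_gap: 0.409
gripper_force: 61.0
time: 39.0
tcp_pos: [447.3, -329.8, 143.4]
ee_rot: [[0.997, -0.074, -0.001], [-0.074, -0.997, 0.001], [-0.001, -0.001, -1.0]]
force: [-0.5, 0.5, -2.6]
finger_gap: 0.411
gripper_force: 61.0
```

View pics/w18.png

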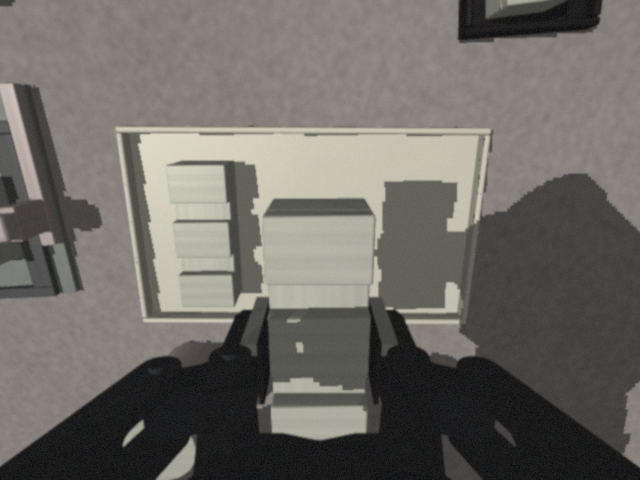

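The first long block lies flat in the tray at (205,235). The second is held over free floor to its right.

```bash
python3 -m creep '[{"x":0.004,"y":0,"z":-0.1,"wx":0,"wy":0,"wz":0,"grip":1},{"x":0,"y":0,"z":-0.1,"wx":0,"wy":0,"wz":0,"grip":1},{"x":0,"y":0,"z":-0.07,"wx":0,"wy":0,"wz":0,"grip":1},{"x":0,"y":0,"z":-0.02,"wx":0,"wy":0,"wz":0,"grip":1},{"x":0,"y":0,"z":0,"wx":0,"wy":0,"wz":0,"grip":1},{"x":0,"y":0,"z":0,"wx":0,"wy":0,"wz":0,"grip":1}]'
```

```text
time: 39.8
tcp_pos: [449.9, -330.3, 29.3]
ee_rot: [[0.997, -0.073, 0.001], [-0.073, -0.997, -0.001], [0.001, 0.001, -1.0]]
force: [-0.6, -0.0, -3.1]
finger_gap: 0.408
gripper_force: 60.9
```

```bash
python3 -m creep '[{"x":0,"y":0,"z":-0.014,"wx":0,"wy":0,"wz":0,"grip":1},{"x":0,"y":0,"z":-0.002,"wx":0,"wy":0,"wz":0,"grip":1},{"x":0,"y":0,"z":0,"wx":0,"wy":0,"wz":0,"grip":1},{"x":0,"y":0,"z":0,"wx":0,"wy":0,"wz":0,"grip":0.4},{"x":0,"y":0,"z":0,"wx":0,"wy":0,"wz":0,"grip":0.4},{"x":0,"y":0,"z":0,"wx":0,"wy":0,"wz":0,"grip":0.4},{"x":0,"y":0,"z":0.08,"wx":0,"wy":0,"wz":0,"grip":0.4},{"x":0,"y":0,"z":0.15,"wx":0,"wy":0,"wz":0,"grip":0.2},{"x":0,"y":0,"z":0.15,"wx":0,"wy":0,"wz":0,"grip":0.2},{"x":0.07,"y":0.1,"z":0.08,"wx":0,"wy":0,"wz":0,"grip":0.2},{"x":0.07,"y":0.1,"z":0.08,"wx":0,"wy":0,"wz":0,"grip":0.2},{"x":0,"y":0,"z":0,"wx":0,"wy":0,"wz":0,"grip":0.2}]'
python3 - <<'E'
from h import *
m,a=shot('w19')
_,b=shot('s19','scene'); _,c=shot('d19','side')
cv2.imwrite('pics/f.png',np.hstack([cv2.resize(a,(480,360)),cv2.resize(b[170:410,200:520],(320,240))[:].copy() if 0 else cv2.resize(b[170:395,210:410],(320,360))]))
E
```

```text
time: 41.3
tcp_pos: [507.2, -248.4, 240.2]
ee_rot: [[0.998, -0.07, 0.004], [-0.07, -0.998, -0.002], [0.004, 0.002, -1.0]]
force: [-0.6, -0.5, -0.1]
finger_gap: 0.801
gripper_force: 0.0
```

View pics/f.png

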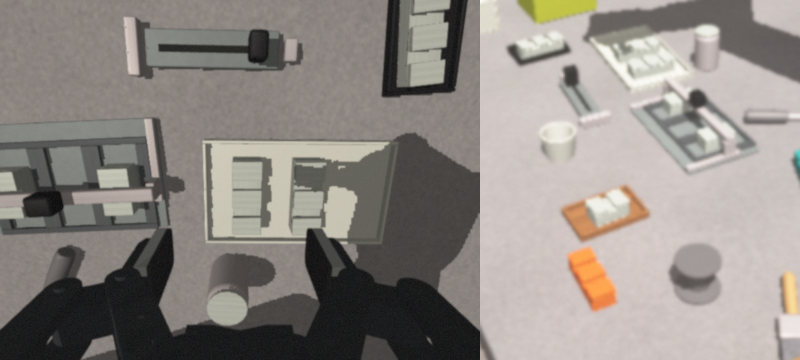

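The slide is at the short end (258,46), the bar is home over both short blocks, and both long blocks lie flat in the white tray. Nothing else has moved, so I hand in.

```bash
python3 -c "
from workcell import *
print(job_done())"
```

```text
the job is handed in; nothing more can be done
None
```

The job is handed in, and no verdict came back: the order was short, so the size slide is home at the short plaque, both short blocks lie in carrier bays under the closed bar, and both long blocks lie flat side by side in the white tray.

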